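# Clear the core box, eject its locating pin, and put the weight and tube back

## Task

The cast iron weight and the copper tube standing on the white core box crowd its brass locating pin: first stand both of them upright on the black rubber mat. Then press the red ejector lever fully down so that the pin rises, and stand the pin upright in the yellow cup. Last, stand the weight and the tube each back upright on the core box exactly where it stood at the start, without knocking anything over or disturbing the brass spike and the steel hook on the bench.

Things in the scene. Friction and masses are not known exactly. Their poses are not given: they have to be found in the camera images.
- core_box: White resin core box half, fixed. Origin: on the axis of its pin pocket, at bench level. Flat top 60 mm up, x -55 to 55, y -100 to 100 mm; a trough as high goes on to x -111. Pocket: hole of 24 mm diameter at the origin, floor at z 14 mm. Grey rings (70 mm) on the top at x 0, y +50 and -50 mm: weight on one, tube on the other at the start, either way round, up to 4 mm off centre.
- ejector (a joint): Rocking ejector lever of the core box (rad): 0 at rest, grows as its red pad is pressed down, 0.42 fully down at its stop. Pressing takes about 6 N at the pad; it stays where it is left. Fully down it lifts the pin by about 22 mm and holds it there.
- ejector_pad (a point): Centre of the top of the red lever pad (44 mm wide along the box's y, 34 mm long), on the box's +x side, 115 mm from the pocket axis. About 45 mm above the bench at rest, moving almost straight down about 26 mm to about 19 mm at the stop (and about 5 mm further out from the box).
- pin: Brass locating pin, plain upright cylinder 22 mm in diameter, 48 mm long, 0.15 kg. Origin: centre of its underside, z along it, up. At the start it is seated in the pocket of the core box with only 2 mm showing; when ejected about 24 mm stands above the top face.
- weight: Dark cast iron weight, round, 80 mm tall, about 0.6 kg. Origin: centre of its underside, z up. Body 52 mm in diameter up to 38 mm, a thin neck (18 mm), then a grip knob 28 mm in diameter from 56 to 80 mm. Starts on the core box top.
- tube: Copper vent tube standing on end, open, 36 mm outside and 31 mm inside diameter, 90 mm tall, about 0.19 kg. Origin: centre of its lower end, z up. Starts on the core box top.
- mat: Black rubber mat fixed on the bench, the side area: 190 mm (its x) by 130 mm (its y), 4 mm thick. Origin: centre of its underside, z up. Room for weight and tube side by side along its x. Lies to the left or to the right of the core box.
- cup: Yellow round cup fixed to the bench on the other side from the mat: 54 mm outside and 46 mm inside diameter, rim 22 mm above the bench, inner floor 6 mm above the bench. Origin: centre of its underside, z up.
- spike: Brass draw spike with a crossbar lying on the bench, 140 mm long, 10 mm thick; a bystander to be left alone. Origin: near its middle at bench level, x towards its point.
- hook: Steel lifting hook lying on the bench, about 155 mm long, 12 mm thick; a bystander to be left alone. Origin: on its shank at bench level, x towards the hook's bend.

How it is judged:
By the outcome, as a careful person would: the job done as asked, in the order asked, and still so for the second after the job is handed in, with the robot touching nothing.
It also fails if it takes over 141 s, if anything falls off the work surface, if the arm or the gripper's body presses on something with over 40 N, if the wrist force passes 120 N, or if a joint passes its speed limit or range.

## Robot

A 6-joint arm with a two-finger parallel gripper is mounted at the origin on the work surface. World frame = base frame: x ahead of the robot, y to its left, z up, the work surface at z = 0. Lengths are in m, angles in degrees, forces in N, time in s.
With the tool pointing down it reaches from about 0.4 to 0.825 m from the base axis. Payload 7 kg.
Tool frame: the origin (TCP) lies between the finger pads; the fingertips stand 19 mm ahead of it and the grasp point (between the pads) is the TCP; x points along the fingers, y is the direction in which the jaws open and shut, and the axes are right-handed (so a half turn about x gives the same grasp; the last joint's range is limited). The gripper opens to 88 mm and grips with 3 to 60 N. Pads are 19 mm wide; open, the fingers measure 130 mm over their backs; the gripper's body (78 mm by 193 mm) begins 47 mm behind the grasp point.
Start: joints at [-52.878, 20.546, 0.682, 0, -70.136, -16.507], TCP at [0.238, -0.632, 0.246] pointing down, gripper open.
Joint ranges: [-176.03, 176.03], [-82.01, 121.73], [-58.28, 71.71], [-173.87, 95.51], [-174.79, -0.11], [-173.66, 173.66]. Speed limits (degrees/s): [136.94, 136.94, 172.46, 180, 180, 180].

## Interface

Orientations are given as [roll, pitch, yaw] about the fixed x, y, z axes, in that order (R = Rz(yaw) Ry(pitch) Rx(roll)).
In Python, from plant import * gives the robot as it stands.
- The arm moves only by the tool step_arm, never from a script. Its argument "steps" is a list of rows, each a list of 2 entries, a list of its own where there are three numbers: the shift along the tool's x, y, z in units of 0.02 m (1.0 is 0.02 m), then the turn about the tool's x in units of 6 degrees (1.0 is 6 degrees). A call has 1 to 20 rows; each row shifts and turns the commanded pose from where the row before left it, along the tool's axes as they then stand; what a row does not reach is not made up. A row lasts 1/12 s, in which the tool goes at most 41.7 mm and 7.16 degrees, less where a joint would pass 70% of its speed; a pose out of reach is approached as far as the arm can. A call with a number of a shift or a turn outside -1 to 1 is refused whole. A call with a gripper value outside its range is refused whole. "fingers" is the closure, from 0 (fully open) to 1 (shut), set as the call begins (left out, the last holds). The fingers move at their own pace and stop on an object; "grip_force" is the grip in N (left out, the last holds). Time passes only in rows, so rows that do not move let the fingers close. It gives the time, the measured TCP pose, the force and the opening at its end, in the units of the state.
- get_state(): the state, without advancing time (a new reading comes with each control period).
- capture(name): name is "scene" or "side" or "wrist"; returns the picture (420x560x3 uint8, blue, green, red); there is no depth.
- camera_model(name): a dict with "intrinsics" (3x3 intrinsics, pixels), "rvec" (rotation vector, rad) and "tvec" (3), from world to camera coordinates, as OpenCV has them. Camera axes: x right, y down, z forward; pixel columns grow to the right and rows downward; lengths in m; the calibration is good to about 2 mm. A picture is of the moment at which its call begins: read the wrist's pose just before it. camera_model takes no time and is no camera call; for the wrist camera it gives the pose at the moment of the call.
- close_job(): hands the job in, once; it reports no verdict.
The state is a dict: "time_s": time; "joints": joint angles; "qd": joint speeds; "joint_torque": joint torques, N m; "tcp_pos": TCP position; "eef_rot": TCP orientation; "contact_force": force on the tool from outside, world axes, zero at the start; "moment": the same for the moment, N m; "gripper_width": finger opening in m.
Only numpy, scipy, OpenCV 4.12 (cv2) and the standard library are available. Lean on these libraries where they do the work, as an engineer would, in place of code of your own. Each camera call takes 0.05 s, during which the arm holds its last target.

## Working session

There is one attempt and no reset: what is moved stays moved. The work goes in short steps, Python scripts to look and compute and a tool call to move; the robot and the scene stay as the last step left them, time stands still between calls to the robot, and variables do not carry over. Pictures are saved under pics/ and viewed, and the job is handed in when it is done.

Besides the shell and the picture viewer there is one more tool, called after "Call:" by a JSON object that holds its "api" and its "payload". step_arm: Moves the arm, as the interface text tells. Its arguments: {"type":"object","properties":{"steps":{"type":"array","items":{"type":"array"}},"fingers":{"type":"number"},"grip_force":{"type":"number"}},"required":["steps"]}

```bash
ls; mkdir -p pics
python3 - <<'E'
from plant import *
import cv2,numpy as np
print(get_state())
for n in ["scene","side","wrist"]:
    m=camera_model(n);print(n,m)
    cv2.imwrite(f"pics/a_{n}.png",capture(n))
E
```

```text
pics
{'time_s': 0.0, 'joints': array([-5.28769177e+01,  2.05913938e+01,  6.33496982e-01, -2.10312773e-02,
       -7.01366162e+01, -1.65078811e+01]), 'qd': array([ 0.00085376, -0.11362023,  0.02756124,  0.02108823, -0.03130969,
        0.03572403]), 'joint_torque': array([-2.57476012e-05, -5.82713449e+01,  2.93054062e+01,  6.99748322e+00,
        6.92470014e-03, -2.23899474e-04]), 'tcp_pos': array([ 0.2374863 , -0.63134233,  0.24461817]), 'eef_rot': array([ 94.69442568,  89.90344054, 115.30246459]), 'contact_force': array([ 0.40869242, -0.34358982, -0.05384656]), 'moment': array([0.01889372, 0.00925392, 0.00893431]), 'gripper_width': 0.08796165317420014}
scene {'intrinsics': array([[389.54273142,   0.        , 279.26141686],
       [  0.        , 389.54273142, 207.77031112],
       [  0.        ,   0.        ,   1.        ]]), 'rvec': array([ 2.05408887,  0.99034005, -0.49210288]), 'tvec': array([-0.36505158, -0.23618737,  1.21699183])}
side {'intrinsics': array([[434.62680044,   0.        , 289.5002433 ],
       [  0.        , 434.62680044, 197.67363561],
       [  0.        ,   0.        ,   1.        ]]), 'rvec': array([ 0.83298887, -2.59895251,  1.00861583]), 'tvec': array([0.46533775, 0.29137377, 0.65993995])}
wrist {'intrinsics': array([[329.08743405,   0.        , 283.85092761],
       [  0.        , 329.08743405, 211.14359422],
       [  0.        ,   0.        ,   1.        ]]), 'rvec': array([-1.68752388, -2.43614336, -0.34499101]), 'tvec': array([ 0.67407632, -0.03533216,  0.39051082])}
```

View pics/a_scene.png

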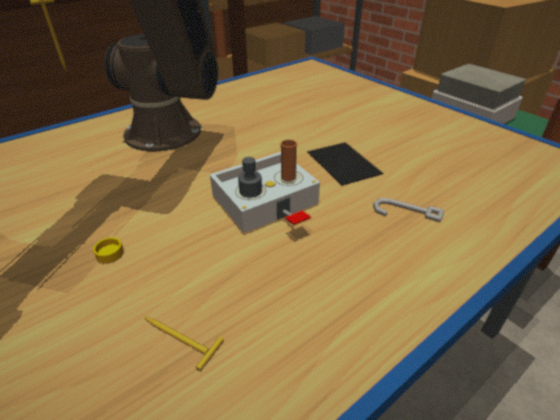

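View pics/a_side.png

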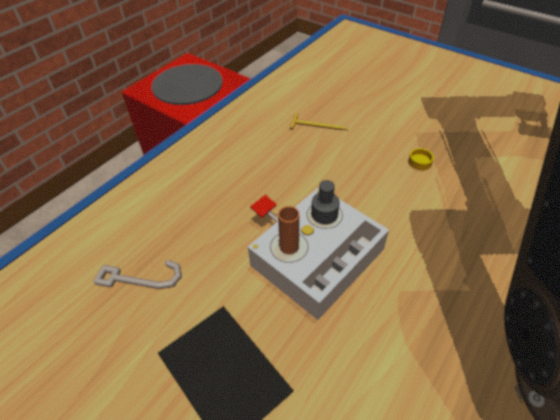

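View pics/a_wrist.png

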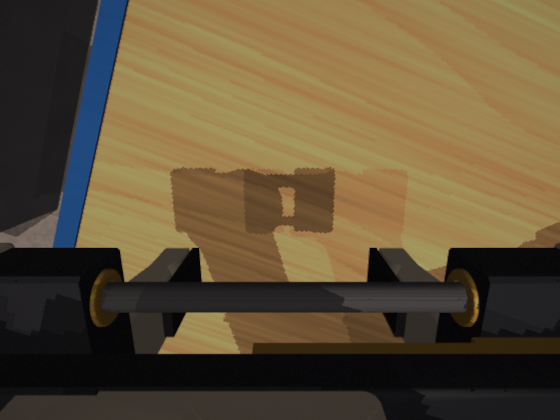

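The scene picture shows the box in the middle, with the weight at about (250,178), the tube at (289,160) and the pin at (271,184). The mat is at (345,162), the cup at (108,250), the red pad at (298,217), the spike at (185,340) and the hook at (410,209). The side view shows the same things; the wrist camera sees bare bench only.

```bash
cat > h.py <<'E'
import cv2,numpy as np
def P(m):
    R,_=cv2.Rodrigues(np.array(m["rvec"],float)); return np.array(m["intrinsics"]),R,np.array(m["tvec"],float).reshape(3)
def proj(m,X):
    return cv2.projectPoints(np.atleast_2d(np.array(X,float)),np.array(m["rvec"]),np.array(m["tvec"]),np.array(m["intrinsics"]),None)[0].reshape(-1,2)
def bp(m,uv,z):
    K,R,t=P(m); uv=np.atleast_2d(uv).astype(float); d=(R.T@np.linalg.inv(K)@np.c_[uv,np.ones(len(uv))].T).T; c=-R.T@t
    return c+d*((z-c[2])/d[:,2])[:,None]
def tri(m1,u1,m2,u2):
    K,R,t=P(m1);A=K@np.c_[R,t];K,R,t=P(m2);B=K@np.c_[R,t]
    X=cv2.triangulatePoints(A,B,np.array(u1,float).reshape(2,1),np.array(u2,float).reshape(2,1)); return (X[:3]/X[3]).ravel()
E
python3 - <<'E'
from plant import *
from h import *
a=cv2.imread("pics/a_scene.png");b=cv2.imread("pics/a_side.png")
cv2.imwrite("pics/a_sc_z.png",cv2.resize(a[130:250,200:360],None,fx=5,fy=5,interpolation=cv2.INTER_CUBIC))
cv2.imwrite("pics/a_si_z.png",cv2.resize(b[170:320,235:395],None,fx=4,fy=4,interpolation=cv2.INTER_CUBIC))
s,d=camera_model("scene"),camera_model("side")
print("pin",tri(s,(271,184),d,(308,230)))
print("pad",tri(s,(298,217),d,(263,206)))
print("cup",bp(s,(108.5,248),.022),bp(d,(421,156),.022))
print("mat",bp(s,[(310,159),(341,144),(381,171),(346,183)],.004))
print("mat",bp(d,[(222,309),(160,355),(291,390)],.004))
print("spike",bp(s,[(147,320),(210,354),(222,342),(200,366)],.005))
print("hook",bp(s,[(376,208),(443,213)],.005))
E
```

```text
pin [0.50589048 0.03844594 0.05838983]
pad [0.61965689 0.02580139 0.03987045]
cup [[ 0.44122784 -0.31669263  0.022     ]] [[ 0.43054622 -0.3130616   0.022     ]]
mat [[0.41566427 0.24496019 0.004     ]
 [0.4093312  0.37234647 0.004     ]
 [0.57861034 0.34914074 0.004     ]
 [0.55999907 0.23713288 0.004     ]]
mat [[0.55157187 0.23037481 0.004     ]
 [0.57840445 0.34930084 0.004     ]
 [0.37548121 0.27096751 0.004     ]]
spike [[ 0.63719066 -0.32428718  0.005     ]
 [ 0.75908857 -0.27293111  0.005     ]
 [ 0.75266728 -0.24700921  0.005     ]
 [ 0.76708317 -0.29512728  0.005     ]]
hook [[0.6758032  0.21573654 0.005     ]
 [0.78293715 0.31948451 0.005     ]]
```

View pics/a_sc_z.png

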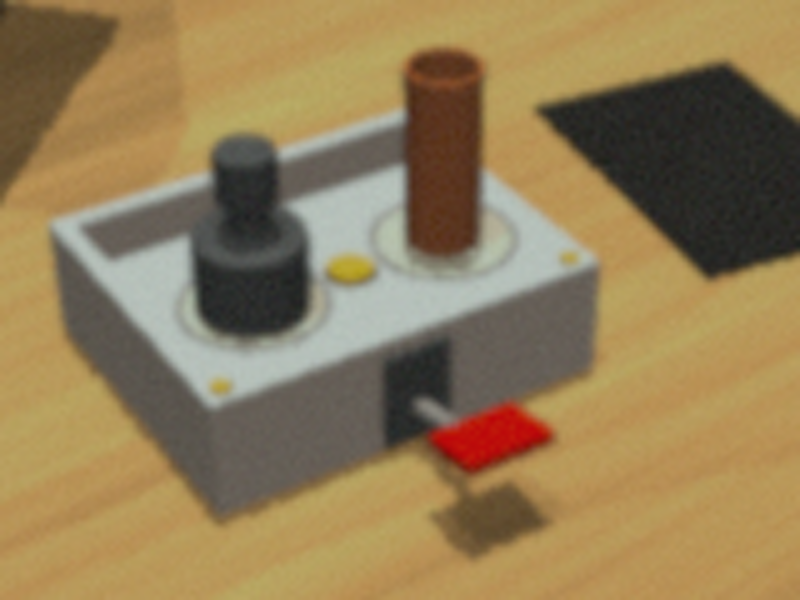

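View pics/a_si_z.png

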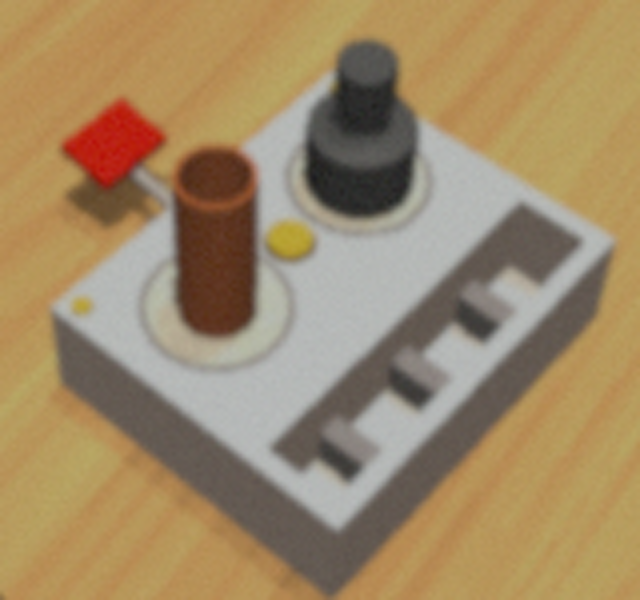

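```bash
cat >> h.py <<'E'
from scipy.spatial.transform import Rotation as Ro
def Rt(s): return Ro.from_euler("xyz",s["eef_rot"],degrees=True).as_matrix()
def plan(s,target,yaw_y=None):
    """target xyz; yaw_y desired heading (deg) of tool y axis in the world (mod 180)"""
    R=Rt(s); d=R.T@(np.array(target)-s["tcp_pos"])/0.02
    print("units shift tool xyz",np.round(d,2),"rows>=",np.ceil(np.abs(d).max()))
    h=np.degrees(np.arctan2(R[1,1],R[0,1])); print("y heading",round(h,2),"tilt x",np.round(R[:,0],4))
    if yaw_y is not None:
        dd=(yaw_y-h+90)%180-90; print("turn about tool x units",round(-dd/6,2))
E
python3 - <<'E'
from plant import *
from h import *
s=get_state();R=Rt(s);print(R)
for i in range(4):print(get_state()["tcp_pos"])
K,Rc,t=P(camera_model("wrist"));c=-Rc.T@t;print("cam in tool",R.T@(c-s["tcp_pos"]),"cam axes in tool\n",R.T@Rc.T)
plan(s,(0.45,0.0,0.36),-97)
E
```

```text
[[-5.65145605e-04 -3.51999908e-01  9.35999864e-01]
 [ 1.17406427e-03  9.35999135e-01  3.52000343e-01]
 [-9.99999151e-01  1.29785544e-03 -1.15705282e-04]]
[ 0.23750659 -0.631464    0.24483635]
[ 0.23750659 -0.631464    0.24483635]
[ 0.23750659 -0.631464    0.24483635]
[ 0.23750659 -0.631464    0.24483635]
cam in tool [-0.13932281  0.00017675 -0.07436143] cam axes in tool
 [[ 4.07902453e-05 -2.76794137e-01  9.60929240e-01]
 [ 9.99999952e-01 -2.82942716e-04 -1.23949947e-04]
 [ 3.06196547e-04  9.60929199e-01  2.76794113e-01]]
units shift tool xyz [-5.73 25.82 21.06] rows>= 26.0
y heading 110.61 tilt x [-6.0e-04  1.2e-03 -1.0e+00]
turn about tool x units 4.6
```

Call:
{"api": "step_arm", "payload": {"steps": [[[-0.3,0.97,0.81],0],[[-0.3,0.97,0.81],0],[[-0.3,0.97,0.81],0],[[-0.3,0.97,0.81],0],[[-0.3,0.97,0.81],0],[[-0.3,0.97,0.81],0],[[-0.3,0.97,0.81],0],[[-0.3,0.97,0.81],0],[[-0.3,0.97,0.81],0],[[-0.3,0.97,0.81],0],[[-0.3,0.97,0.81],0],[[-0.3,0.97,0.81],0],[[-0.3,0.97,0.81],0],[[-0.3,0.97,0.81],0],[[-0.3,0.97,0.81],0],[[-0.3,0.97,0.81],0],[[-0.3,0.97,0.81],0],[[-0.3,0.97,0.81],0],[[-0.3,0.97,0.81],0],[[0,0.97,0.81],0]]}}

```text
time_s: 1.82
tcp_pos: [0.4047, -0.1534, 0.3608]
eef_rot: [-26.0, 89.9, -5.3]
contact_force: [1.3, 0.4, 1.0]
gripper_width: 0.0874
```

Call:
{"api": "step_arm", "payload": {"steps": [[[0,0.97,0.81],0],[[0,0.97,0.81],0],[[0,0.97,0.81],0],[[0,0.97,0.81],0],[[0,0.97,0.81],0],[[0,0.97,0.81],0],[[0,0.97,0.81],0],[[0,0.51,0.02],0],[[0,0,0],0.9],[[0,0,0],0.9],[[0,0,0],0.9],[[0,0,0],0.9],[[0,0,0],0.9],[[0,0,0],0],[[0,0,0],0],[[0,0,0],0]]}}

```text
time_s: 3.15
tcp_pos: [0.4592, 0.022, 0.3595]
eef_rot: [-176.2, 90.0, 177.6]
contact_force: [-0.5, -0.7, 0.6]
gripper_width: 0.0872
```

Run:
```python
from plant import *
from h import *
import json
s=get_state();print(s["time_s"],s["tcp_pos"],s["contact_force"],s["joints"]);plan(s,s["tcp_pos"])
m=camera_model("wrist");im=capture("wrist");cv2.imwrite("pics/b_wrist.png",im)
np.savez("b.npz",**m)
```

```text
3.15 [0.45918461 0.0220237  0.35953822] [-0.52691184 -0.73683969  0.64002327] [ 2.74024955e+01 -3.68970291e+00 -1.36973343e+01 -2.93649047e-03
 -7.99974095e+01 -1.23621868e+02]
units shift tool xyz [0. 0. 0.] rows>= 0.0
y heading 83.78 tilt x [-1.e-04  0.e+00 -1.e+00]
```

View pics/b_wrist.png

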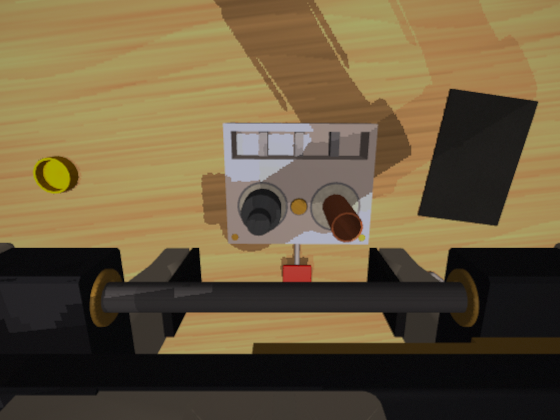

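The wrist view shows the weight at (262,212), the tube with its rim at (346,227), the pin at (299,206) and the pad at (296,273). The cup is at (56,175) and the mat at (477,157).

Run:
```python
import cv2
a=cv2.imread("pics/b_wrist.png")
cv2.imwrite("pics/b_z1.png",cv2.resize(a[110:260,205:395],None,fx=4,fy=4,interpolation=cv2.INTER_CUBIC))
cv2.imwrite("pics/b_z2.png",cv2.resize(a[80:240,400:550],None,fx=3.5,fy=3.5,interpolation=cv2.INTER_CUBIC))
```

```text
(no output)
```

View pics/b_z1.png

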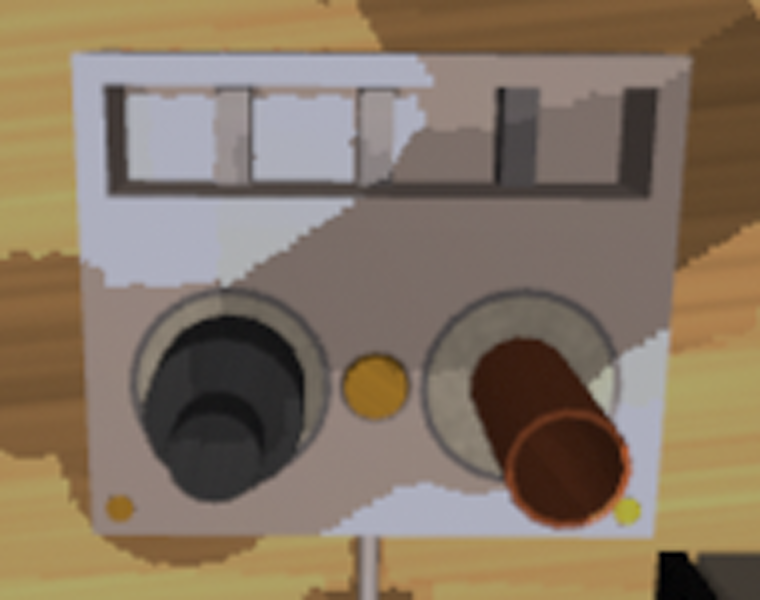

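View pics/b_z2.png

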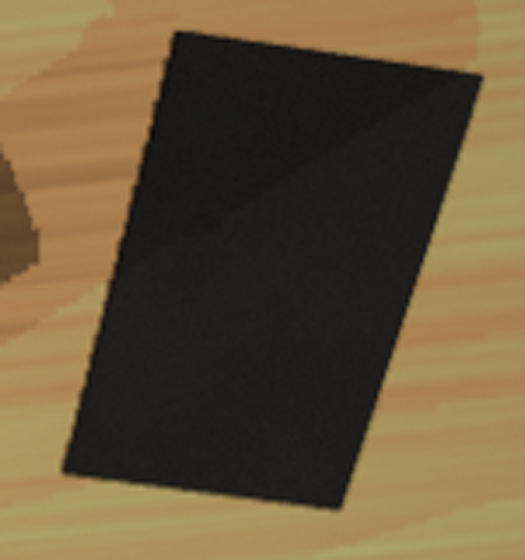

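```bash
cat > m1.py <<'E'
from plant import *
from h import *
w=dict(np.load("b.npz"));s,d=camera_model("scene"),camera_model("side")
zw=lambda L:(np.array(L,float)+.5)/4-.5+[205,110]
zm=lambda L:(np.array(L,float)+.5)/3.5-.5+[400,80]
zs=lambda L:(np.array(L,float)+.5)/5-.5+[200,130]
zd=lambda L:(np.array(L,float)+.5)/4-.5+[235,170]
C=bp(w,zw([(72,55),(691,60),(653,536),(94,533)]),.06);print("box corners\n",C)
print("expected from centre; mean",C.mean(0))
e1=C[1]-C[0];e2=C[2]-C[3];print("len y",np.linalg.norm(e1),np.linalg.norm(e2),"ang",np.degrees(np.arctan2(e1[1],e1[0])),np.degrees(np.arctan2(e2[1],e2[0])))
f1=C[3]-C[0];f2=C[2]-C[1];print("len x",np.linalg.norm(f1),np.linalg.norm(f2),np.degrees(np.arctan2(f1[1],f1[0])),np.degrees(np.arctan2(f2[1],f2[0])))
def tri3(obs):
    from scipy.optimize import least_squares
    r=least_squares(lambda X:np.concatenate([proj(m,X)[0]-u for m,u in obs]),[.5,.04,.1]);return r.x,np.round(r.fun,1)
print("pin",tri3([(w,zw((376,387))),(s,zs((351,268))),(d,zd((290,240)))]))
print("tube top",tri3([(w,zw((568,468))),(s,zs((444,66))),(d,zd((217,178)))]))
print("knob top",tri3([(w,zw((215,453))),(s,zs((245,150))),(d,zd((367,66)))]))
print("pin@.062",bp(w,zw((376,387)),.062)); print("tube@.15",bp(w,zw((568,468)),.15)); print("knob@.14",bp(w,zw((215,455)),.14))
print("rings",bp(w,zw([(230,384),(521,384)]),.06))
M=bp(w,zm([(175,31),(482,75),(341,509),(64,472)]),.004);print("mat\n",M,M.mean(0))
for i in range(4):
    e=M[(i+1)%4]-M[i];print(np.linalg.norm(e),np.degrees(np.arctan2(e[1],e[0])))
E
python3 m1.py
```

```text
box corners
 [[ 0.38524309 -0.0488726   0.06      ]
 [ 0.4084667   0.14935008  0.06      ]
 [ 0.57187638  0.13085302  0.06      ]
 [ 0.5490217  -0.06740022  0.06      ]]
expected from centre; mean [0.47865197 0.04098257 0.06      ]
len y 0.199578480349206 0.1995662329544576 ang 83.31773649414501 83.42395602058943
len x 0.16482325263954867 0.16445323410223697 -6.454201317421389 -6.458074704865438
pin (array([0.50603754, 0.03790713, 0.06010351]), array([ 0.1, -0.1, -0.2,  0. , -0.2, -0.1]))
tube top (array([0.51090458, 0.08757526, 0.14832368]), array([-0.1, -0.3, -0.2, -0.1, -0.5, -0.2]))
knob top (array([ 0.49963115, -0.01128961,  0.13729533]), array([ 0.3,  0.1, -0.3,  0.2,  0.1, -0.2]))
pin@.062 [[0.50567536 0.03778449 0.062     ]]
tube@.15 [[0.51061024 0.08737496 0.15      ]]
knob@.14 [[ 0.49926095 -0.01139846  0.14      ]]
rings [[ 0.49967687 -0.01218688  0.06      ]
 [ 0.51060296  0.08769461  0.06      ]]
mat
 [[0.37300017 0.26761776 0.004     ]
 [0.40362591 0.39266874 0.004     ]
 [0.58643024 0.34845238 0.004     ]
 [0.55519153 0.22368766 0.004     ]] [0.47956196 0.30810663 0.004     ]
0.12874658698025554 76.23877903488403
0.18807580579579672 -13.59743649981236
0.12861606246105128 -104.0567835918281
0.18741276622503628 166.44357024701324
```

Call:
{"api": "step_arm", "payload": {"steps": [[[0,0.88,0.55],0.05],[[0,0.88,0.55],0],[[0,0.88,0.55],0],[[0,0.88,0.55],0],[[0.6,0,0],0],[[0.9,0,0],0],[[0.9,0,0],0],[[0.9,0,0],0],[[0.9,0,0],0],[[0.9,0,0],0],[[0.9,0,0],0],[[0.5,0,0],0],[[0,0,0],0],[[0,0,0],0],[[0,0,0],0]], "fingers": 0, "grip_force": 20}}

```text
time_s: 4.45
tcp_pos: [0.5119, 0.0872, 0.2307]
eef_rot: [19.4, 89.9, 12.8]
contact_force: [-0.3, -0.1, 0.7]
gripper_width: 0.0873
```

Run:
```python
from plant import *
from h import *
s=get_state();print(s["time_s"],s["tcp_pos"]);plan(s,(.5107,.0875,.135),83.5)
m=camera_model("wrist");im=capture("wrist");cv2.imwrite("pics/c_wrist.png",im);np.savez("c.npz",**m)
print(get_state()["tcp_pos"])
```

```text
4.45 [0.51187661 0.08724733 0.2306714 ]
units shift tool xyz [ 4.78  0.   -0.07] rows>= 5.0
y heading 83.35 tilt x [ 1.5e-03  3.0e-04 -1.0e+00]
turn about tool x units -0.02
[0.51188477 0.08730946 0.23079992]
```

View pics/c_wrist.png

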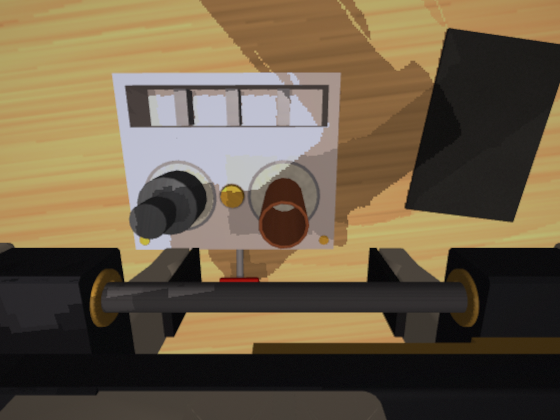

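This view, taken over the tube, shows the tube rim at (284,225), the knob top at (148,221) and the pin at (232,196). I'll use it as a second wrist measurement before grasping.

Run:
```python
import cv2
a=cv2.imread("pics/c_wrist.png")
cv2.imwrite("pics/c_z.png",cv2.resize(a[145:258,120:345],None,fx=3.5,fy=3.5,interpolation=cv2.INTER_CUBIC))
```

```text
(no output)
```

View pics/c_z.png

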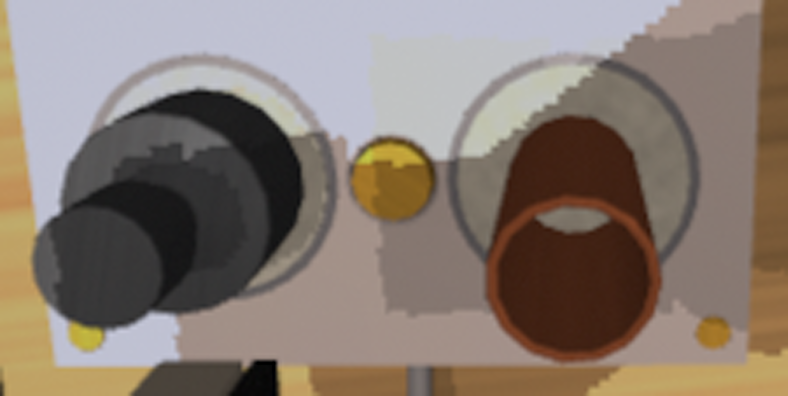

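Run:
```python
from plant import *
from h import *
c=dict(np.load("c.npz"))
z=lambda L:(np.array(L,float)+.5)/3.5-.5+[120,145]
print("tube",bp(c,z((574,278)),.15),"knob",bp(c,z((98,267)),.14),"pin",bp(c,z((392,179)),.062),"rings",bp(c,z([(213,176),(574,174)]),.06))
w=dict(np.load("b.npz"));zw=lambda L:(np.array(L,float)+.5)/4-.5+[205,110]
for n,a,b in [("tube",(568,468),(574,278)),("knob",(215,455),(98,267)),("pin",(376,387),(392,179))]: print(n,tri(w,zw(a),c,z(b)))
```

```text
tube [[0.5103497  0.08756651 0.15      ]] knob [[ 0.49963538 -0.01156968  0.14      ]] pin [[0.50517404 0.03790739 0.062     ]] rings [[ 0.49902551 -0.01140316  0.06      ]
 [ 0.51005299  0.08764059  0.06      ]]
tube [0.51075118 0.0875164  0.14921203]
knob [ 0.49937284 -0.01139872  0.14026093]
pin [0.50540262 0.03784588 0.06208147]
```

Call:
{"api": "step_arm", "payload": {"steps": [[[0.8,0,-0.07],0],[[0.8,0,0],0],[[0.8,0,0],0],[[0.8,0,0],0],[[0.8,0,0],0],[[0.78,0,0],0],[[0,0,0],0],[[0,0,0],0],[[0,0,0],0]]}}

```text
time_s: 5.25
tcp_pos: [0.5107, 0.0876, 0.1353]
eef_rot: [25.2, 89.9, 18.6]
contact_force: [0.3, 0.3, 0.3]
gripper_width: 0.0871
```

Call:
{"api": "step_arm", "payload": {"steps": [[[0,0,0],0],[[0,0,0],0],[[0,0,0],0],[[0,0,0],0],[[0,0,0],0],[[0,0,0],0],[[0,0,0],0],[[0,0,0],0],[[0,0,0],0],[[0,0,0],0],[[0,0,0],0],[[0,0,0],0]], "fingers": 1, "grip_force": 15}}

```text
time_s: 6.25
tcp_pos: [0.5098, 0.0872, 0.1339]
eef_rot: [-139.0, 90.0, -145.7]
contact_force: [-0.6, 0.7, -0.1]
gripper_width: 0.0364
```

Call:
{"api": "step_arm", "payload": {"steps": [[[-0.7,0,0],0],[[-0.8,0,0],0],[[-0.8,0,0],0],[[-0.7,0,0],0],[[0,0.9,-0.4],0],[[0,0.9,-0.4],0],[[0,0.9,-0.4],0],[[0,0.9,-0.4],0],[[0,0.9,-0.4],0],[[0,0.9,-0.4],0],[[0,0.9,-0.4],0],[[0,0.9,-0.4],0],[[0,0.9,-0.4],0],[[0,0.9,-0.4],0],[[0,0.9,-0.4],0],[[0,0.6,-0.3],0],[[0,0.58,-0.32],0],[[0,0,0],0],[[0,0,0],0],[[0,0,0],0]]}}

```text
time_s: 7.92
tcp_pos: [0.4358, 0.3185, 0.1938]
eef_rot: [-120.2, 90.0, -126.9]
contact_force: [0.1, -0.1, -2.0]
gripper_width: 0.0366
```

Run:
```python
from plant import *
from h import *
s=get_state();print(s["time_s"],s["tcp_pos"],s["gripper_width"]);plan(s,(.436,.319,.080),83.5)
```

```text
7.9167 [0.43577638 0.31852326 0.19378464] 0.03658867550226353
units shift tool xyz [5.69 0.03 0.01] rows>= 6.0
y heading 83.32 tilt x [-4.e-04 -5.e-04 -1.e+00]
turn about tool x units -0.03
```

Call:
{"api": "step_arm", "payload": {"steps": [[[0.8,0,0],0],[[0.9,0,0],0],[[0.9,0,0],0],[[0.9,0,0],0],[[0.9,0,0],0],[[0.7,0,0],0],[[0.3,0,0],0],[[0.1,0,0],0],[[0.1,0,0],0],[[0,0,0],0],[[0,0,0],0],[[0,0,0],0]]}}

```text
time_s: 8.92
tcp_pos: [0.4362, 0.3194, 0.0828]
eef_rot: [59.2, 89.9, 52.6]
contact_force: [0.2, 0.2, -1.4]
gripper_width: 0.0367
```

Run:
```python
from plant import *
s=get_state();print(s["tcp_pos"],s["contact_force"])
```

```text
[0.43622761 0.31939617 0.08281115] [ 0.22186729  0.2364555  -1.3991367 ]
```

Call:
{"api": "step_arm", "payload": {"steps": [[[0.07,0,0],0],[[0.07,0,0],0],[[0,0,0],0],[[0,0,0],0]]}}

```text
time_s: 9.25
tcp_pos: [0.4358, 0.319, 0.0791]
eef_rot: [-118.1, 90.0, -124.8]
contact_force: [0.2, -0.6, -1.8]
gripper_width: 0.0366
```

Call:
{"api": "step_arm", "payload": {"steps": [[[0.05,0,0],0],[[0,0,0],0],[[0,0,0],0],[[0,0,0],0]]}}

```text
time_s: 9.58
tcp_pos: [0.4359, 0.319, 0.0781]
eef_rot: [-105.6, 90.0, -112.3]
contact_force: [0.2, 0.7, -1.4]
gripper_width: 0.0364
```

Call:
{"api": "step_arm", "payload": {"steps": [[[0.05,0,0],0],[[0,0,0],0],[[0,0,0],0],[[0,0,0],0]]}}

```text
time_s: 9.92
tcp_pos: [0.4361, 0.3192, 0.0779]
eef_rot: [36.8, 90.0, 30.1]
contact_force: [-2.2, -1.7, 5.3]
gripper_width: 0.0371
```

Call:
{"api": "step_arm", "payload": {"steps": [[[0.05,0,0],0],[[0,0,0],0],[[0,0,0],0],[[0,0,0],0]]}}

```text
time_s: 10.25
tcp_pos: [0.4364, 0.3193, 0.0777]
eef_rot: [35.0, 89.9, 28.3]
contact_force: [-3.1, -2.0, 12.4]
gripper_width: 0.0366
```

Call:
{"api": "step_arm", "payload": {"steps": [[[-0.06,0,0],0],[[0,0,0],0],[[0,0,0],0]]}}

```text
time_s: 10.5
tcp_pos: [0.4362, 0.3192, 0.0778]
eef_rot: [44.6, 90.0, 37.9]
contact_force: [-0.9, -0.2, 6.3]
gripper_width: 0.0369
```

Call:
{"api": "step_arm", "payload": {"steps": [[[0,0,0],0],[[0,0,0],0],[[0,0,0],0],[[0,0,0],0],[[0,0,0],0],[[0,0,0],0],[[0,0,0],0],[[0,0,0],0]], "fingers": 0}}

```text
time_s: 11.17
tcp_pos: [0.4359, 0.319, 0.0773]
eef_rot: [-108.3, 90.0, -115.0]
contact_force: [0.3, 0.5, -0.5]
gripper_width: 0.0833
```

Call:
{"api": "step_arm", "payload": {"steps": [[[-0.5,0,0],0],[[-0.9,0,0],0],[[-0.9,0,0],0],[[-0.9,0,0],0],[[-0.9,0,0],0],[[-0.9,0,0],0],[[-0.9,0,0],0],[[-0.9,0,0],0],[[-0.9,0,0],0],[[0,0,0],0],[[0,0,0],0]]}}

```text
time_s: 12.08
tcp_pos: [0.4362, 0.3194, 0.2331]
eef_rot: [62.5, 89.8, 55.8]
contact_force: [0.1, -0.2, -0.2]
gripper_width: 0.0878
```

Run:
```python
from plant import *
from h import *
s=get_state();print(s["time_s"],s["tcp_pos"],s["gripper_width"]);plan(s,(.4995,-.0114,.20),83.5)
m=camera_model("wrist");im=capture("wrist");cv2.imwrite("pics/d_wrist.png",im);np.savez("d.npz",**m)
```

```text
12.0833 [0.43616644 0.31937794 0.2331307 ] 0.08777960201278352
units shift tool xyz [  1.62 -16.06   5.07] rows>= 17.0
y heading 83.31 tilt x [ 0.0017  0.0025 -1.    ]
turn about tool x units -0.03
```

View pics/d_wrist.png

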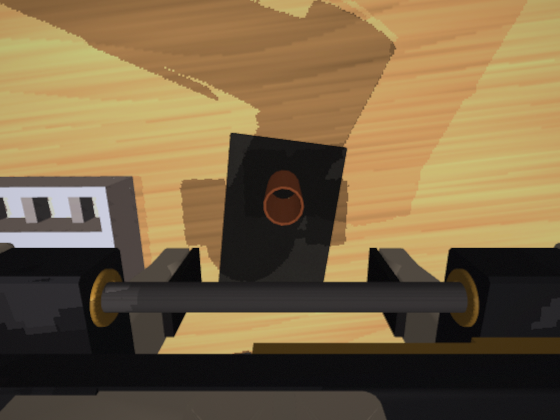

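The tube stands upright on the mat, with its rim at (283,205). Next is the weight.

Call:
{"api": "step_arm", "payload": {"steps": [[[0,-0.945,0.3],0],[[0,-0.945,0.3],0],[[0,-0.945,0.3],0],[[0,-0.945,0.3],0],[[0,-0.945,0.3],0],[[0,-0.945,0.3],0],[[0,-0.945,0.3],0],[[0,-0.945,0.3],0],[[0,-0.945,0.3],0],[[0,-0.945,0.3],0],[[0,-0.945,0.3],0],[[0,-0.945,0.3],0],[[0,-0.945,0.3],0],[[0,-0.945,0.3],0],[[0,-0.945,0.3],0],[[0,-0.945,0.29],0],[[0,-0.94,0.28],0],[[0,0,0],0],[[0,0,0],0],[[0,0,0],0]]}}

```text
time_s: 13.8
tcp_pos: [0.4988, -0.0119, 0.2308]
eef_rot: [-161.8, 89.9, -168.6]
contact_force: [-0.1, -0.4, -1.0]
gripper_width: 0.0878
```

Run:
```python
from plant import *
from h import *
s=get_state();print(s["time_s"],s["tcp_pos"]);plan(s,(.4995,-.0114,.128),83.5)
m=camera_model("wrist");im=capture("wrist");cv2.imwrite("pics/e_wrist.png",im);np.savez("e.npz",**m)
```

```text
13.8 [ 0.49880149 -0.01188536  0.23076905]
units shift tool xyz [5.14 0.03 0.04] rows>= 6.0
y heading 83.27 tilt x [-1.2e-03 -2.0e-04 -1.0e+00]
turn about tool x units -0.04
```

View pics/e_wrist.png

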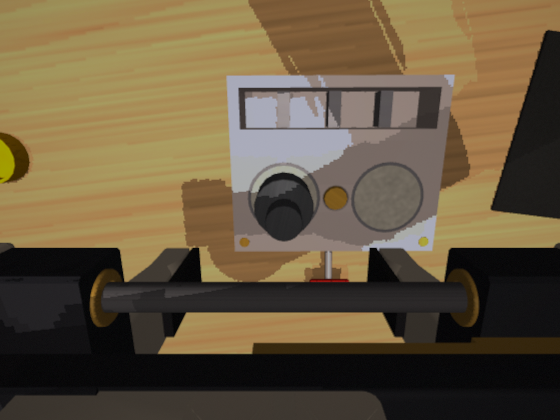

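The knob is at (285,222), centred between the fingers. I'll descend and grip it.

Call:
{"api": "step_arm", "payload": {"steps": [[[0.8,0.03,0.04],0],[[0.9,0,0],0],[[0.9,0,0],0],[[0.9,0,0],0],[[0.9,0,0],0],[[0.7,0,0],0],[[0,0,0],0],[[0,0,0],0],[[0,0,0],0]]}}

```text
time_s: 14.6
tcp_pos: [0.5006, -0.0108, 0.1302]
eef_rot: [7.0, 90.0, 0.3]
contact_force: [0.3, -0.2, -0.1]
gripper_width: 0.0875
```

Call:
{"api": "step_arm", "payload": {"steps": [[[0,0,0],0],[[0,0,0],0],[[0,0,0],0],[[0,0,0],0],[[0,0,0],0],[[0,0,0],0],[[0,0,0],0],[[0,0,0],0],[[0,0,0],0],[[0,0,0],0],[[0,0,0],0],[[0,0,0],0]], "fingers": 1, "grip_force": 35}}

```text
time_s: 15.6
tcp_pos: [0.4999, -0.0117, 0.1294]
eef_rot: [-115.4, 90.0, -122.1]
contact_force: [0.4, -2.9, 0.6]
gripper_width: 0.0272
```

Run:
```python
from plant import *
from h import *
s=get_state();print(s["time_s"],s["tcp_pos"],s["gripper_width"],s["contact_force"]);plan(s,(.523,.297,.128),83.5)
```

```text
15.6 [ 0.49994251 -0.01166229  0.12936014] 0.027159232299774825 [ 0.363762   -2.85823374  0.63125971]
units shift tool xyz [ 0.06 15.46 -0.65] rows>= 16.0
y heading 83.32 tilt x [-3.e-04 -5.e-04 -1.e+00]
turn about tool x units -0.03
```

Call:
{"api": "step_arm", "payload": {"steps": [[[-0.6,0,0],0],[[-0.7,0,0],0],[[-0.7,0,0],0],[[-0.5,0,0],0],[[0,0.6,-0.05],0],[[0,0.9,-0.04],0],[[0,0.9,-0.04],0],[[0,0.9,-0.04],0],[[0,0.9,-0.04],0],[[0,0.9,-0.04],0],[[0,0.9,-0.04],0],[[0,0.9,-0.04],0],[[0,0.9,-0.04],0],[[0,0.9,-0.04],0],[[0,0.9,-0.04],0],[[0,0.9,-0.04],0],[[0,0.9,-0.04],0],[[0,0.9,-0.04],0],[[0,0.9,-0.04],0],[[0,0.9,-0.04],0]]}}

```text
time_s: 17.27
tcp_pos: [0.5199, 0.272, 0.1791]
eef_rot: [-143.3, 90.0, -150.0]
contact_force: [0.5, 0.5, -6.1]
gripper_width: 0.0268
```

Call:
{"api": "step_arm", "payload": {"steps": [[[0,0.9,-0.04],0],[[0,0.46,0],0],[[0,0,0],0],[[0,0,0],0],[[0,0,0],0]]}}

```text
time_s: 17.68
tcp_pos: [0.5221, 0.297, 0.1791]
eef_rot: [-128.6, 89.9, -135.3]
contact_force: [-0.3, 0.2, -7.2]
gripper_width: 0.0272
```

Run:
```python
from plant import *
from h import *
s=get_state();print(s["time_s"],s["tcp_pos"],s["gripper_width"],s["contact_force"]);plan(s,(.523,.297,.073),83.5)
m=camera_model("wrist");im=capture("wrist");cv2.imwrite("pics/f_wrist.png",im)
```

```text
17.6833 [0.52211569 0.29704284 0.17908363] 0.02721147974680012 [-0.25426862  0.17320855 -7.18011954]
units shift tool xyz [5.3  0.01 0.05] rows>= 6.0
y heading 83.31 tilt x [-7.e-04 -7.e-04 -1.e+00]
turn about tool x units -0.03
```

View pics/f_wrist.png

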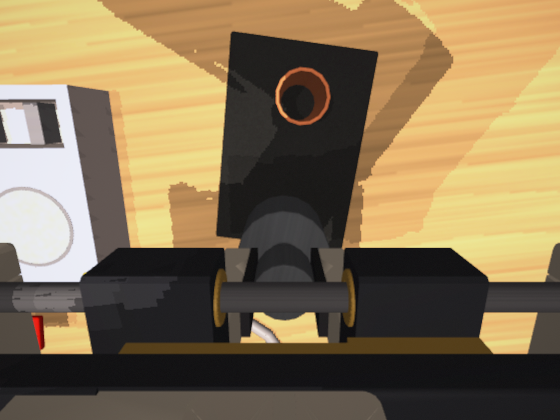

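Call:
{"api": "step_arm", "payload": {"steps": [[[0.8,0,0],0],[[0.9,0,0],0],[[0.9,0,0],0],[[0.9,0,0],0],[[0.8,0,0],0],[[0.5,0,0],0],[[0.2,0,0],0],[[0.1,0,0],0],[[0,0,0],0],[[0,0,0],0],[[0,0,0],0]]}}

```text
time_s: 18.65
tcp_pos: [0.5229, 0.2978, 0.0784]
eef_rot: [49.0, 89.9, 42.3]
contact_force: [0.4, -0.1, -6.5]
gripper_width: 0.0269
```

Call:
{"api": "step_arm", "payload": {"steps": [[[0.05,0,0],0],[[0.05,0,0],0],[[0,0,0],0],[[0,0,0],0]]}}

```text
time_s: 18.98
tcp_pos: [0.5223, 0.2974, 0.0755]
eef_rot: [62.0, 90.0, 55.3]
contact_force: [-0.1, 0.7, -6.8]
gripper_width: 0.0267
```

Call:
{"api": "step_arm", "payload": {"steps": [[[0.05,0,0],0],[[0,0,0],0],[[0,0,0],0],[[0,0,0],0]]}}

```text
time_s: 19.32
tcp_pos: [0.5224, 0.2974, 0.0743]
eef_rot: [-118.4, 90.0, -125.1]
contact_force: [0.6, 0.9, -7.1]
gripper_width: 0.0271
```

Call:
{"api": "step_arm", "payload": {"steps": [[[0.05,0,0],0],[[0,0,0],0],[[0,0,0],0],[[0,0,0],0]]}}

```text
time_s: 19.65
tcp_pos: [0.5224, 0.2974, 0.0734]
eef_rot: [42.7, 90.0, 36.0]
contact_force: [0.9, -0.4, -6.2]
gripper_width: 0.0267
```

Call:
{"api": "step_arm", "payload": {"steps": [[[0.04,0,0],0],[[0,0,0],0],[[0,0,0],0],[[0,0,0],0]]}}

```text
time_s: 19.98
tcp_pos: [0.5227, 0.2974, 0.0733]
eef_rot: [29.5, 90.0, 22.9]
contact_force: [-0.9, -2.4, 5.4]
gripper_width: 0.027
```

Call:
{"api": "step_arm", "payload": {"steps": [[[0,0,0],0],[[0,0,0],0],[[0,0,0],0],[[0,0,0],0],[[0,0,0],0],[[0,0,0],0],[[0,0,0],0],[[0,0,0],0]], "fingers": 0}}

```text
time_s: 20.65
tcp_pos: [0.5224, 0.2974, 0.0725]
eef_rot: [98.5, 90.0, 91.9]
contact_force: [0.7, 0.2, 0.5]
gripper_width: 0.0745
```

Call:
{"api": "step_arm", "payload": {"steps": [[[-0.4,0,0],0],[[-0.9,0,0],0],[[-0.9,0,0],0],[[-0.9,0,0],0],[[-0.9,0,0],0],[[-0.9,0,0],0],[[-0.9,0,0],0],[[-0.9,0,0],0],[[0,0,0],0],[[0,0,0],0]]}}

```text
time_s: 21.48
tcp_pos: [0.5227, 0.2978, 0.2083]
eef_rot: [53.7, 89.8, 47.0]
contact_force: [-0.2, -0.9, -0.3]
gripper_width: 0.0878
```

Run:
```python
from plant import *
from h import *
s=get_state();print(s["time_s"],s["tcp_pos"],s["gripper_width"],s["contact_force"])
u=np.array([.9936,-.1130]);p=np.array([.5054,.0378])+.115*u;print(p)
plan(s,(p[0],p[1],.09),83.5)
im=capture("scene");cv2.imwrite("pics/g_scene.png",im)
cv2.imwrite("pics/g_z.png",cv2.resize(im[100:280,190:460],None,fx=2.9,fy=2.9,interpolation=cv2.INTER_CUBIC))
```

```text
21.4833 [0.52273829 0.29776645 0.20830477] 0.08776515880626937 [-0.19485028 -0.87427974 -0.29955861]
[0.619664 0.024805]
units shift tool xyz [  5.9  -13.01   6.39] rows>= 14.0
y heading 83.32 tilt x [ 0.002   0.0022 -1.    ]
turn about tool x units -0.03
```

View pics/g_z.png

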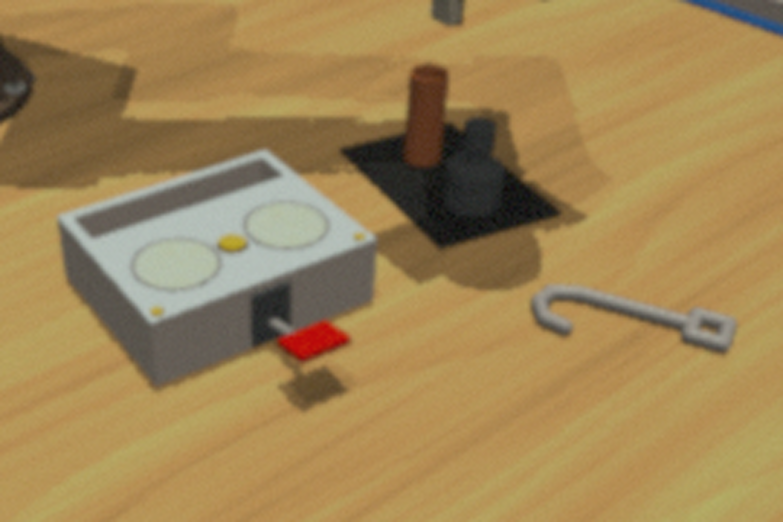

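Both parts stand on the mat, with the tube at about (426,115) and the weight at (477,170) in the zoomed picture. Next I shut the fingers, go over the red pad and press.

Call:
{"api": "step_arm", "payload": {"steps": [[[0,-0.93,0.46],0],[[0,-0.93,0.46],0],[[0,-0.93,0.46],0],[[0,-0.93,0.46],0],[[0,-0.93,0.46],0],[[0,-0.93,0.46],0],[[0,-0.93,0.46],0],[[0,-0.93,0.46],0],[[0,-0.93,0.46],0],[[0,-0.93,0.46],0],[[0,-0.93,0.46],0],[[0,-0.93,0.46],0],[[0,-0.93,0.46],0],[[0,-0.92,0.51],0],[[0,0,0],0],[[0.7,0,0],0],[[0.9,0,0],0],[[0.9,0,0],0],[[0.9,0,0],0],[[0,0,0],0]], "fingers": 1}}

```text
time_s: 23.2
tcp_pos: [0.6181, 0.0235, 0.134]
eef_rot: [-162.8, 89.6, -169.6]
contact_force: [-1.2, -0.2, -1.4]
gripper_width: 0.0005
```

Run:
```python
from plant import *
from h import *
s=get_state();print(s["time_s"],s["tcp_pos"],s["gripper_width"],s["contact_force"])
plan(s,(.6217,.0246,.064),83.5)
im=capture("wrist");cv2.imwrite("pics/h_wrist.png",im)
```

```text
23.2 [0.6181262  0.02350447 0.13396594] 0.0004782889667814075 [-1.23855031 -0.15443327 -1.41231363]
units shift tool xyz [3.5  0.08 0.2 ] rows>= 4.0
y heading 83.26 tilt x [-0.0073 -0.0013 -1.    ]
turn about tool x units -0.04
```

View pics/h_wrist.png

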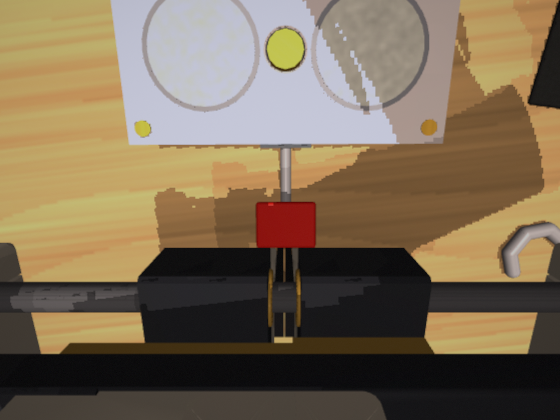

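The pad at (286,225) lines up with the shut fingers.

Call:
{"api": "step_arm", "payload": {"steps": [[[0.7,0,0],0],[[0.8,0,0],0],[[0.7,0,0],0],[[0.6,0,0],0],[[0,0,0],0],[[0,0,0],0],[[0,0,0],0]]}}

```text
time_s: 23.83
tcp_pos: [0.6217, 0.024, 0.0836]
eef_rot: [11.0, 89.9, 4.4]
contact_force: [-0.6, -0.2, 1.1]
gripper_width: 0.0002
```

Run:
```python
from plant import *
from h import *
s=get_state();print(s["time_s"],s["tcp_pos"],s["contact_force"])
plan(s,(.6217,.0246,.064),83.5)
im=capture("side");cv2.imwrite("pics/i_side.png",cv2.resize(im[120:320,200:400],None,fx=3,fy=3,interpolation=cv2.INTER_CUBIC))
```

```text
23.8333 [0.62168169 0.02402762 0.08361535] [-0.58870132 -0.16580889  1.05202011]
units shift tool xyz [ 0.98  0.03 -0.  ] rows>= 1.0
y heading 83.34 tilt x [ 1.2e-03  1.0e-04 -1.0e+00]
turn about tool x units -0.03
```

View pics/i_side.png

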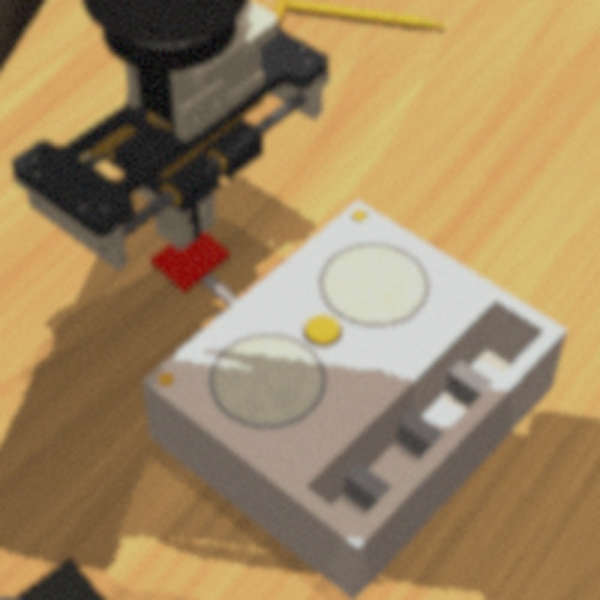

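Call:
{"api": "step_arm", "payload": {"steps": [[[0.3,0,0],0],[[0.3,0,0],0],[[0.2,0,0],0],[[0.2,0,0.02],0],[[0.2,0,0.02],0],[[0.2,0,0.02],0],[[0.2,0,0.02],0],[[0.2,0,0.02],0],[[0.2,0,0.02],0],[[0,0,0],0],[[0,0,0],0]]}}

```text
time_s: 24.8
tcp_pos: [0.6257, 0.0236, 0.0436]
eef_rot: [8.9, 89.8, 2.3]
contact_force: [4.6, -2.8, 4.7]
gripper_width: 0.0004
```

Call:
{"api": "step_arm", "payload": {"steps": [[[0.1,0,0.01],0],[[0.1,0,0.01],0],[[0,0,0],0],[[0,0,0],0]]}}

```text
time_s: 25.13
tcp_pos: [0.6259, 0.0236, 0.0397]
eef_rot: [10.1, 89.8, 3.4]
contact_force: [3.6, -1.8, 5.1]
gripper_width: 0.0003
```

Call:
{"api": "step_arm", "payload": {"steps": [[[0.1,0,0],0],[[0,0,0],0],[[0,0,0],0]]}}

```text
time_s: 25.38
tcp_pos: [0.6261, 0.0236, 0.0386]
eef_rot: [8.3, 89.7, 1.7]
contact_force: [1.9, -2.7, 12.5]
gripper_width: 0.0
```

Call:
{"api": "step_arm", "payload": {"steps": [[[0.1,0,0],0],[[0,0,0],0],[[0,0,0],0]]}}

```text
time_s: 25.63
tcp_pos: [0.6262, 0.0236, 0.0382]
eef_rot: [6.2, 89.7, -0.4]
contact_force: [-2.5, -2.2, 25.9]
gripper_width: 0.0006
```

That is the stop: z is 0.038 and the force has risen. I'll lift off and look.

Call:
{"api": "step_arm", "payload": {"steps": [[[-0.3,0,0],0],[[-0.6,0,0],0],[[-0.9,0,0],0],[[-0.9,0,0],0],[[-0.9,0,0],0],[[-0.9,0,0],0],[[-0.9,0,0],0],[[-0.9,0,0],0],[[-0.7,0,0],0],[[0,0,0],0],[[0,0,0],0],[[0,0,0],0]], "fingers": 0, "grip_force": 20}}

```text
time_s: 26.63
tcp_pos: [0.623, 0.0235, 0.1738]
eef_rot: [-173.9, 89.9, 179.4]
contact_force: [0.6, -0.3, -0.0]
gripper_width: 0.0748
```

Run:
```python
from plant import *
from h import *
s=get_state();print(s["time_s"],s["tcp_pos"],s["contact_force"],s["gripper_width"])
plan(s,(.5054,.0378,.16),83.5)
w=capture("wrist");cv2.imwrite("pics/j_wrist.png",w)
im=capture("scene");cv2.imwrite("pics/j_scene.png",cv2.resize(im[130:250,200:360],None,fx=5,fy=5,interpolation=cv2.INTER_CUBIC))
```

```text
26.6333 [0.6229789  0.02349481 0.17382716] [ 0.6184998  -0.33728401 -0.03869537] 0.07482673301500206
units shift tool xyz [ 0.7   0.02 -5.92] rows>= 6.0
y heading 83.3 tilt x [-0.0016  0.     -1.    ]
turn about tool x units -0.03
```

View pics/j_scene.png

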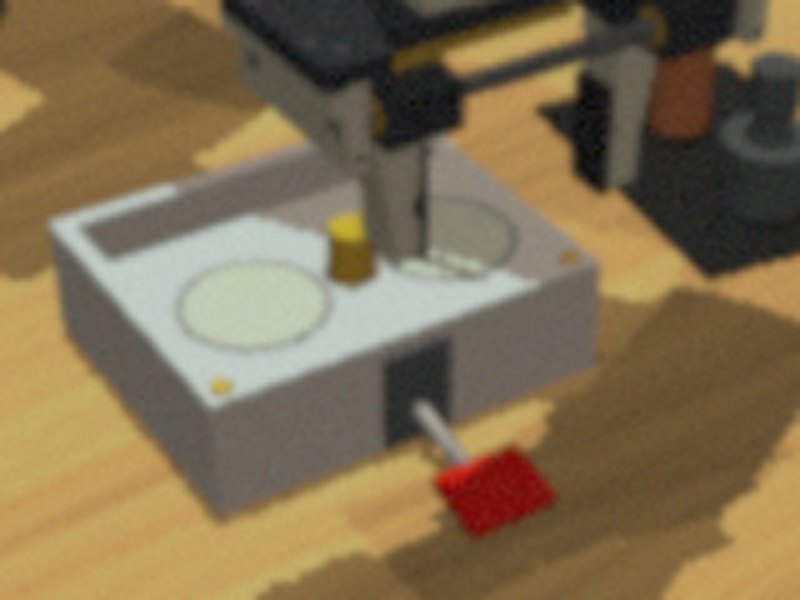

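The pin has risen and stands at (350,248) in the zoom; the pad is down.

Call:
{"api": "step_arm", "payload": {"steps": [[[0,0,-0.8],0],[[0,0,-0.9],0],[[0,0,-0.9],0],[[0,0,-0.9],0],[[0,0,-0.9],0],[[0,0,-0.9],0],[[0,0.02,-0.62],0],[[0,0,0],0],[[0,0,0],0],[[0,0,0],0],[[0,0,0],0]]}}

```text
time_s: 27.65
tcp_pos: [0.507, 0.0378, 0.1744]
eef_rot: [-82.8, 90.0, -89.5]
contact_force: [-0.9, -0.9, -0.6]
gripper_width: 0.0879
```

Run:
```python
from plant import *
from h import *
s=get_state();print(s["time_s"],s["tcp_pos"],s["gripper_width"])
plan(s,(.5054,.0378,.081),83.5)
m=camera_model("wrist");w=capture("wrist");cv2.imwrite("pics/k_wrist.png",w);np.savez("k.npz",**m)
```

```text
27.65 [0.50696802 0.03776474 0.17441621] 0.08786214917638656
units shift tool xyz [ 4.67 -0.01 -0.08] rows>= 5.0
y heading 83.31 tilt x [ 0.e+00 -2.e-04 -1.e+00]
turn about tool x units -0.03
```

View pics/k_wrist.png

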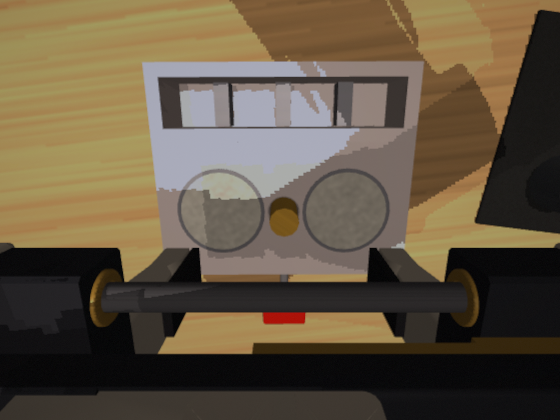

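The pin top is at (284,223), between the fingers.

Run:
```python
from h import *
m=dict(np.load("k.npz"));print(bp(m,[(284,223)],.084))
```

```text
[[0.50774251 0.03802765 0.084     ]]
```

Call:
{"api": "step_arm", "payload": {"steps": [[[0.7,0,-0.08],0],[[0.9,0,0],0],[[0.9,0,0],0],[[0.9,0,0],0],[[0.7,0,0],0],[[0.4,0,0],0],[[0,0,0],0],[[0,0,0],0],[[0,0,0],0],[[0,0,0],0]]}}

```text
time_s: 28.53
tcp_pos: [0.5053, 0.0381, 0.0855]
eef_rot: [27.5, 89.9, 20.9]
contact_force: [-0.2, -0.7, -0.0]
gripper_width: 0.0879
```

Call:
{"api": "step_arm", "payload": {"steps": [[[0.2,0,0],0],[[0,0,0],0],[[0,0,0],0]]}}

```text
time_s: 28.78
tcp_pos: [0.5046, 0.0379, 0.0807]
eef_rot: [47.5, 90.0, 40.8]
contact_force: [0.3, -1.0, -0.1]
gripper_width: 0.0877
```

Call:
{"api": "step_arm", "payload": {"steps": [[[0,0,0],0],[[0,0,0],0],[[0,0,0],0],[[0,0,0],0],[[0,0,0],0],[[0,0,0],0],[[0,0,0],0],[[0,0,0],0],[[0,0,0],0],[[0,0,0],0],[[0,0,0],0],[[0,0,0],0]], "fingers": 1, "grip_force": 25}}

```text
time_s: 29.78
tcp_pos: [0.5046, 0.0379, 0.0806]
eef_rot: [159.3, 90.0, 152.6]
contact_force: [0.5, 0.6, -0.2]
gripper_width: 0.0213
```

Call:
{"api": "step_arm", "payload": {"steps": [[[-0.3,0,0],0],[[-0.5,0,0],0],[[-0.7,0,0],0],[[-0.7,0,0],0],[[-0.7,0,0],0],[[-0.7,0,0],0],[[-0.4,0,0],0],[[0,0,0],0],[[0,0,0],0],[[0,0,0],0]]}}

```text
time_s: 30.62
tcp_pos: [0.5041, 0.0377, 0.16]
eef_rot: [-167.2, 90.0, -173.9]
contact_force: [1.0, 0.6, -1.5]
gripper_width: 0.0214
```

Run:
```python
from plant import *
from h import *
s=get_state();print(s["time_s"],s["tcp_pos"],s["gripper_width"],s["contact_force"])
w=dict(np.load("b.npz"));a=cv2.imread("pics/b_wrist.png")
cv2.imwrite("pics/b_cup.png",cv2.resize(a[145:205,25:90],None,fx=8,fy=8,interpolation=cv2.INTER_CUBIC))
im=capture("scene");cv2.imwrite("pics/l_scene.png",cv2.resize(im[130:250,200:360],None,fx=5,fy=5,interpolation=cv2.INTER_CUBIC))
c=cv2.resize(im[225:275,80:140],None,fx=8,fy=8,interpolation=cv2.INTER_CUBIC);cv2.imwrite("pics/l_cup.png",c)
```

```text
30.6167 [0.50413761 0.03772348 0.16001208] 0.021376766236250906 [ 1.02682369  0.62321111 -1.50406276]
```

View pics/l_scene.png

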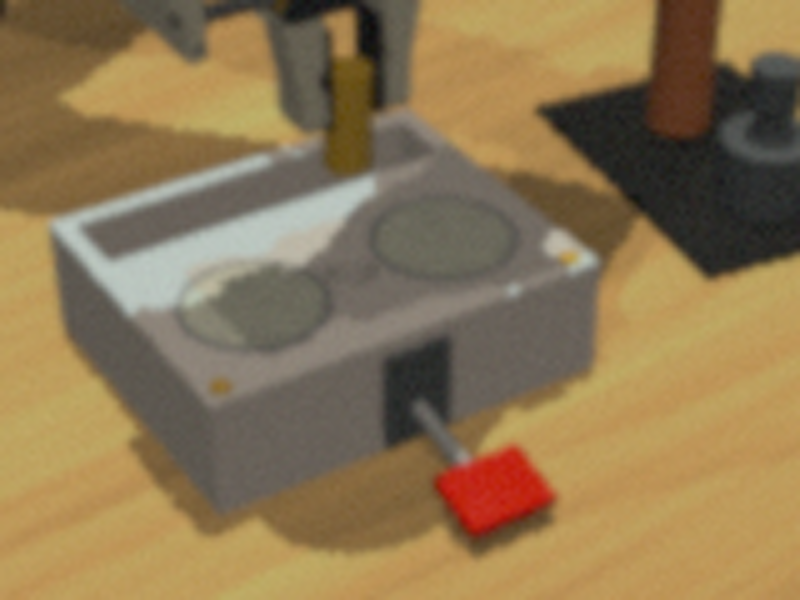

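View pics/b_cup.png

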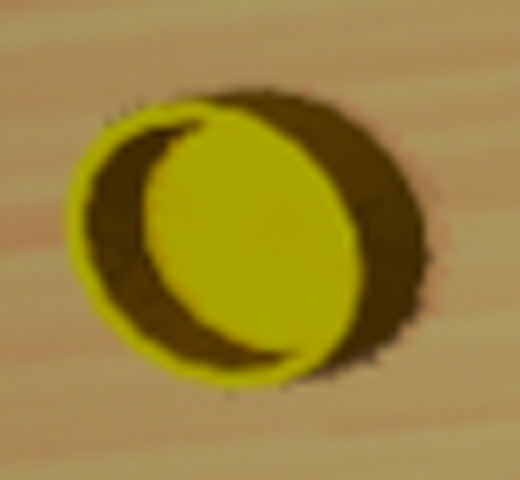

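View pics/l_cup.png

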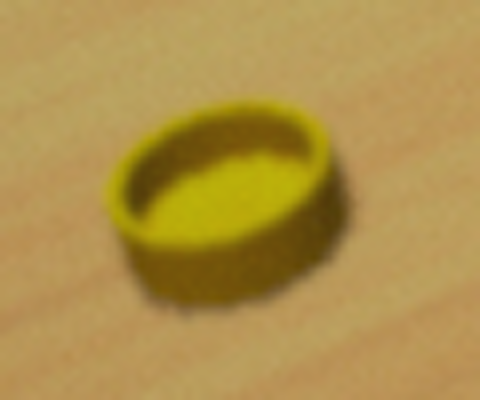

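The pin is gripped and hangs upright at (350,115) in the zoom. The cup is clear in both views: its rim centre is at (214,243) in the wrist zoom and (219,174) in the scene zoom.

Run:
```python
from plant import *
from h import *
w=dict(np.load("b.npz"));s=camera_model("scene");d=camera_model("side")
a=(np.array([214,243.])+.5)/8-.5+[25,145];b=(np.array([219,174.])+.5)/8-.5+[80,225]
print(bp(w,a,.022),bp(s,b,.022),tri(w,a,s,b))
st=get_state();plan(st,(.435,-.314,.14),83.5)
```

```text
[[ 0.4300321  -0.31613885  0.022     ]] [[ 0.43440719 -0.31744854  0.022     ]] [ 0.43056888 -0.31740148  0.01940831]
units shift tool xyz [  1.   -17.87  -1.38] rows>= 18.0
y heading 83.3 tilt x [-1.3e-03 -4.0e-04 -1.0e+00]
turn about tool x units -0.03
```

Call:
{"api": "step_arm", "payload": {"steps": [[[0,-0.9,-0.08],0],[[0,-0.9,-0.08],0],[[0,-0.9,-0.08],0],[[0,-0.9,-0.08],0],[[0,-0.9,-0.08],0],[[0,-0.9,-0.08],0],[[0,-0.9,-0.08],0],[[0,-0.9,-0.08],0],[[0,-0.9,-0.08],0],[[0,-0.9,-0.08],0],[[0,-0.9,-0.08],0],[[0,-0.9,-0.08],0],[[0,-0.9,-0.08],0],[[0,-0.9,-0.08],0],[[0,-0.9,-0.08],0],[[0,-0.9,-0.08],0],[[0,-0.9,-0.08],0],[[0,-0.9,-0.07],0],[[0,-0.9,-0.07],0],[[0,-0.9,-0.07],0]]}}

```text
time_s: 32.33
tcp_pos: [0.4308, -0.3167, 0.1595]
eef_rot: [166.6, 89.9, 159.9]
contact_force: [0.2, -0.9, -1.4]
gripper_width: 0.0212
```

Call:
{"api": "step_arm", "payload": {"steps": [[[0,0,0],0],[[0,0,0],0],[[0,0,0],0]]}}

```text
time_s: 32.58
tcp_pos: [0.4311, -0.3157, 0.1598]
eef_rot: [162.7, 89.9, 156.0]
contact_force: [-0.1, 0.5, -1.3]
gripper_width: 0.0212
```

Run:
```python
from plant import *
from h import *
s=get_state();print(s["time_s"],s["tcp_pos"],s["gripper_width"],s["joints"].round(0))
m=camera_model("wrist");w=capture("wrist");cv2.imwrite("pics/m_wrist.png",w);np.savez("m.npz",**m)
```

```text
32.5833 [ 0.43112793 -0.31573687  0.15976094] 0.021239382424335877 [-15.  12. -24.  -0. -55. -82.]
```

View pics/m_wrist.png

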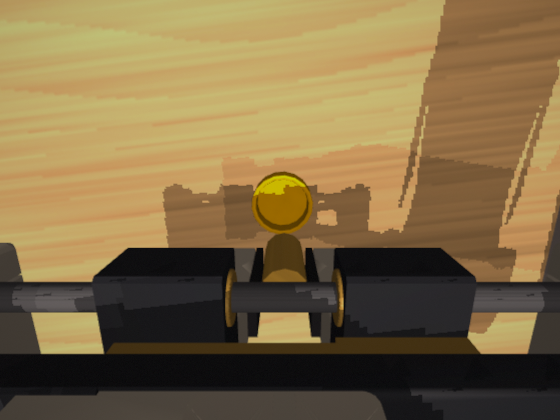

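The cup is at (282,202), in line with the pin just below it in the image.

Run:
```python
from plant import *
from h import *
m=dict(np.load("m.npz"));w=cv2.imread("pics/m_wrist.png")
c=bp(m,[(282,202.5)],.022)[0];print(c)
print(proj(m,[[c[0]+.027*np.cos(t),c[1]+.027*np.sin(t),.022] for t in np.arange(0,6.28,1.57)]))
plan(get_state(),(c[0],c[1],.053),83.5)
```

```text
[ 0.42829572 -0.31667063  0.022     ]
[[285.59761157 231.61192641]
 [312.92082354 198.97756958]
 [278.26218878 171.83997812]
 [251.25329202 205.9545037 ]]
units shift tool xyz [ 5.35 -0.08 -0.14] rows>= 6.0
y heading 83.32 tilt x [-1.e-03  4.e-04 -1.e+00]
turn about tool x units -0.03
```

Call:
{"api": "step_arm", "payload": {"steps": [[[0.6,-0.06,-0.11],0],[[0.9,0,0],0],[[0.9,0,0],0],[[0.9,0,0],0],[[0.8,0,0],0],[[0.6,0,0],0],[[0.3,0,0],0],[[0.2,0,0],0],[[0,0,0],0],[[0,0,0],0],[[0,0,0],0]]}}

```text
time_s: 33.55
tcp_pos: [0.4298, -0.317, 0.0573]
eef_rot: [-15.0, 89.9, -21.7]
contact_force: [-0.3, 0.8, -0.6]
gripper_width: 0.0211
```

Call:
{"api": "step_arm", "payload": {"steps": [[[0.05,0,0],0],[[0.05,0,0],0],[[0,0,0],0],[[0,0,0],0]]}}

```text
time_s: 33.88
tcp_pos: [0.4292, -0.317, 0.0547]
eef_rot: [-10.0, 90.0, -16.7]
contact_force: [-0.2, -0.9, -1.6]
gripper_width: 0.0214
```

Run:
```python
from plant import *
from h import *
a=capture("scene");b=capture("side")
cv2.imwrite("pics/n.png",np.hstack([cv2.resize(a[200:280,70:150],(400,400),interpolation=cv2.INTER_CUBIC),cv2.resize(b[110:190,380:460],(400,400),interpolation=cv2.INTER_CUBIC)]))
```

```text
(no output)
```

View pics/n.png

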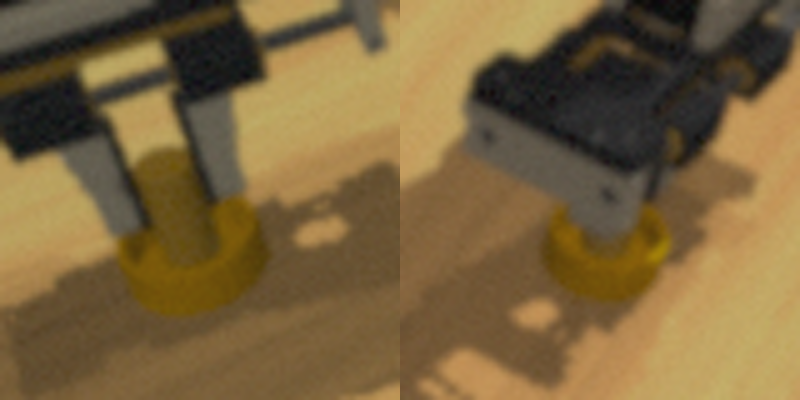

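Call:
{"api": "step_arm", "payload": {"steps": [[[0.05,0,0],0],[[0.05,0,0],0],[[0,0,0],0],[[0,0,0],0]]}}

```text
time_s: 34.32
tcp_pos: [0.4291, -0.3169, 0.0524]
eef_rot: [166.8, 90.0, 160.2]
contact_force: [0.1, 0.5, -0.8]
gripper_width: 0.0208
```

The pin is inside the cup and centred in both views.

Call:
{"api": "step_arm", "payload": {"steps": [[[0.06,0,0],0],[[0,0,0],0],[[0,0,0],0]]}}

```text
time_s: 34.57
tcp_pos: [0.4291, -0.317, 0.0513]
eef_rot: [175.2, 90.0, 168.5]
contact_force: [-1.1, -0.1, -0.0]
gripper_width: 0.0214
```

Call:
{"api": "step_arm", "payload": {"steps": [[[0.05,0,0],0],[[0,0,0],0],[[0,0,0],0]]}}

```text
time_s: 34.82
tcp_pos: [0.4293, -0.317, 0.0504]
eef_rot: [-28.7, 90.0, -35.4]
contact_force: [0.4, 0.3, -1.2]
gripper_width: 0.0209
```

Call:
{"api": "step_arm", "payload": {"steps": [[[0.04,0,0],0],[[0,0,0],0],[[0,0,0],0]]}}

```text
time_s: 35.07
tcp_pos: [0.4294, -0.3171, 0.0503]
eef_rot: [-29.7, 90.0, -36.4]
contact_force: [-2.0, 2.1, 7.4]
gripper_width: 0.0212
```

Call:
{"api": "step_arm", "payload": {"steps": [[[0.04,0,0],0],[[0,0,0],0],[[0,0,0],0]]}}

```text
time_s: 35.32
tcp_pos: [0.4296, -0.3172, 0.0503]
eef_rot: [-31.3, 89.9, -38.0]
contact_force: [-3.6, 3.0, 15.0]
gripper_width: 0.0214
```

Contact. I'll ease off slightly, release and lift.

Call:
{"api": "step_arm", "payload": {"steps": [[[-0.06,0,0],0],[[0,0,0],0],[[0,0,0],0]]}}

```text
time_s: 35.57
tcp_pos: [0.4295, -0.3171, 0.0503]
eef_rot: [-21.7, 90.0, -28.4]
contact_force: [-1.0, 1.1, 5.6]
gripper_width: 0.0213
```

Call:
{"api": "step_arm", "payload": {"steps": [[[0,0,0],0],[[0,0,0],0],[[0,0,0],0],[[0,0,0],0],[[0,0,0],0],[[0,0,0],0],[[0,0,0],0],[[0,0,0],0]], "fingers": 0}}

```text
time_s: 36.23
tcp_pos: [0.4292, -0.317, 0.0499]
eef_rot: [-174.5, 90.0, 178.8]
contact_force: [0.9, 0.5, 0.9]
gripper_width: 0.0689
```

Call:
{"api": "step_arm", "payload": {"steps": [[[-0.3,0,0],0],[[-0.5,0,0],0],[[-0.9,0,0],0],[[-0.9,0,0],0],[[-0.9,0,0],0],[[-0.9,0,0],0],[[-0.9,0,0],0],[[-0.9,0,0],0],[[-0.7,0,0],0],[[0,0,0],0],[[0,0,0],0],[[0,0,0],0]]}}

```text
time_s: 37.23
tcp_pos: [0.4289, -0.3167, 0.188]
eef_rot: [62.5, 90.0, 55.8]
contact_force: [0.3, -0.3, -0.2]
gripper_width: 0.0879
```

Run:
```python
from plant import *
from h import *
s=get_state();print(s["time_s"],s["tcp_pos"],s["gripper_width"])
plan(s,(.5227,.2974,.19),83.5)
a=capture("scene");b=capture("side")
cv2.imwrite("pics/o.png",np.hstack([cv2.resize(a[200:280,70:150],(400,400),interpolation=cv2.INTER_CUBIC),cv2.resize(b[110:190,380:460],(400,400),interpolation=cv2.INTER_CUBIC)]))
```

```text
37.2333 [ 0.42886139 -0.31674404  0.1880282 ] 0.08794282667605921
units shift tool xyz [-0.09 31.04  1.08] rows>= 32.0
y heading 83.3 tilt x [ 2.e-04  3.e-04 -1.e+00]
turn about tool x units -0.03
```

View pics/o.png

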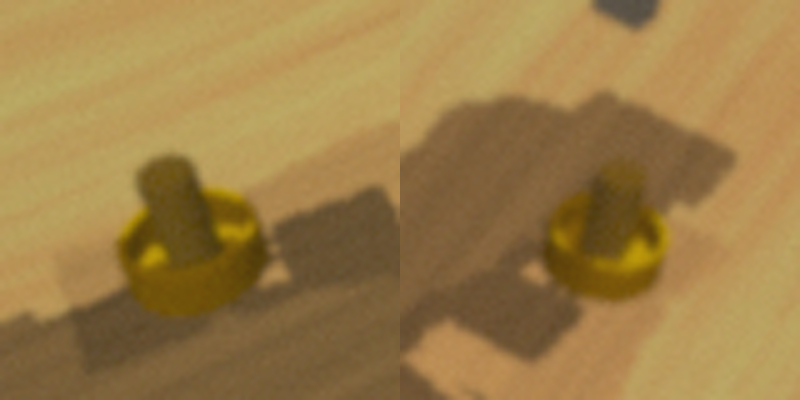

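Run:
```python
from plant import *
from h import *
for n,o in (("scene",(70,200)),("side",(380,110))):
    print(n,(proj(camera_model(n),[[.4292,-.317,.006],[.4292,-.317,.054]])-o)*5)
```

```text
scene [[192.33766833 252.76293297]
 [158.45802319 164.47730955]]
side [[203.90719286 252.40770035]
 [226.90374037 172.45663813]]
```

Call:
{"api": "step_arm", "payload": {"steps": [[[0,0.92,0.03],0],[[0,0.92,0.03],0],[[0,0.92,0.03],0],[[0,0.92,0.03],0],[[0,0.92,0.03],0],[[0,0.92,0.03],0],[[0,0.92,0.03],0],[[0,0.92,0.03],0],[[0,0.92,0.03],0],[[0,0.92,0.03],0],[[0,0.92,0.03],0],[[0,0.92,0.03],0],[[0,0.92,0.03],0],[[0,0.92,0.03],0],[[0,0.92,0.03],0],[[0,0.92,0.03],0],[[0,0.92,0.03],0],[[0,0.92,0.03],0],[[0,0.92,0.03],0],[[0,0.92,0.03],0]]}}

```text
time_s: 39.0
tcp_pos: [0.4836, 0.0479, 0.1872]
eef_rot: [-148.0, 89.9, -154.7]
contact_force: [0.3, 0.3, 0.9]
gripper_width: 0.0872
```

Call:
{"api": "step_arm", "payload": {"steps": [[[0,0.92,0.03],0],[[0,0.92,0.03],0],[[0,0.92,0.03],0],[[0,0.92,0.03],0],[[0,0.92,0.03],0],[[0,0.92,0.03],0],[[0,0.92,0.03],0],[[0,0.92,0.03],0],[[0,0.92,0.03],0],[[0,0.92,0.03],0],[[0,0.92,0.03],0],[[0,0.92,0.03],0],[[0,0.92,0.04],0],[[0,0.6,0.06],0],[[0,0,0],0],[[0,0,0],0],[[0,0,0],0],[[0,0,0],0]]}}

```text
time_s: 40.5
tcp_pos: [0.5222, 0.295, 0.188]
eef_rot: [-147.3, 90.0, -154.0]
contact_force: [0.2, 0.3, 0.1]
gripper_width: 0.0878
```

Run:
```python
from plant import *
from h import *
s=get_state();print(s["time_s"],s["tcp_pos"],s["gripper_width"])
plan(s,(.5227,.2974,.0728),83.5)
m=camera_model("wrist");w=capture("wrist");cv2.imwrite("pics/p_wrist.png",w);np.savez("p.npz",**m)
```

```text
40.5 [0.52223088 0.29499371 0.18799733] 0.08783300595874412
units shift tool xyz [5.76 0.12 0.01] rows>= 6.0
y heading 83.29 tilt x [-2.e-04 -1.e-04 -1.e+00]
turn about tool x units -0.04
```

View pics/p_wrist.png

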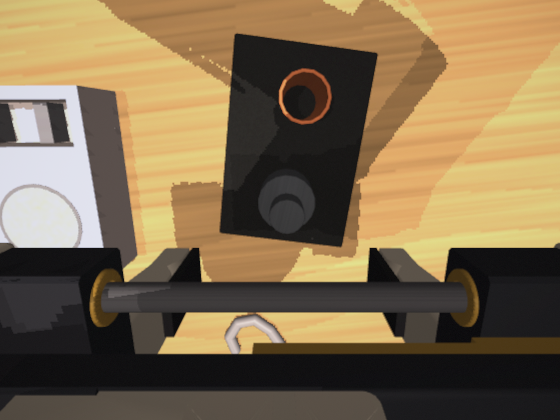

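The weight's knob is at (287,212), between the fingers. The pin's tilt in the earlier pictures matched the projected vertical.

Call:
{"api": "step_arm", "payload": {"steps": [[[0.7,0.12,0.01],0],[[0.9,0,0],0],[[0.9,0,0],0],[[0.9,0,0],0],[[0.9,0,0],0],[[0.9,0,0],0],[[0.5,0,0],0],[[0,0,0],0],[[0,0,0],0],[[0,0,0],0]]}}

```text
time_s: 41.38
tcp_pos: [0.5235, 0.2983, 0.0751]
eef_rot: [42.1, 89.9, 35.4]
contact_force: [0.2, -0.5, 0.3]
gripper_width: 0.0877
```

Call:
{"api": "step_arm", "payload": {"steps": [[[0,0,0],0],[[0,0,0],0],[[0,0,0],0],[[0,0,0],0],[[0,0,0],0],[[0,0,0],0],[[0,0,0],0],[[0,0,0],0],[[0,0,0],0],[[0,0,0],0],[[0,0,0],0],[[0,0,0],0]], "fingers": 1, "grip_force": 35}}

```text
time_s: 42.38
tcp_pos: [0.5227, 0.2975, 0.0739]
eef_rot: [-114.5, 90.0, -121.2]
contact_force: [1.2, -2.4, 1.1]
gripper_width: 0.0269
```

Call:
{"api": "step_arm", "payload": {"steps": [[[-0.5,0,0],0],[[-0.9,0,0],0],[[-0.9,0,0],0],[[-0.9,0,0],0],[[-0.9,0,0],0],[[-0.8,0,0],0],[[-0.5,0,0],0],[[0,0,0],0],[[0,0,0],0],[[0,0,0],0]]}}

```text
time_s: 43.22
tcp_pos: [0.522, 0.2975, 0.1806]
eef_rot: [-144.7, 89.9, -151.4]
contact_force: [0.1, -0.6, -6.6]
gripper_width: 0.0269
```

Run:
```python
from plant import *
from h import *
s=get_state();print(s["time_s"],s["tcp_pos"],s["gripper_width"],s["contact_force"])
plan(s,(.4995,-.0114,.13),83.5)
```

```text
43.2167 [0.52201241 0.29746729 0.18057269] 0.026931584680520558 [ 0.10028276 -0.6015615  -6.59933346]
units shift tool xyz [  2.55 -15.47   0.69] rows>= 16.0
y heading 83.29 tilt x [-0.002  -0.0011 -1.    ]
turn about tool x units -0.03
```

Call:
{"api": "step_arm", "payload": {"steps": [[[0,-0.6,0.04],0],[[0,-0.9,0.04],0],[[0,-0.9,0.04],0],[[0,-0.9,0.04],0],[[0,-0.9,0.04],0],[[0,-0.9,0.04],0],[[0,-0.9,0.04],0],[[0,-0.9,0.04],0],[[0,-0.9,0.04],0],[[0,-0.9,0.04],0],[[0,-0.9,0.04],0],[[0,-0.9,0.04],0],[[0,-0.9,0.04],0],[[0,-0.9,0.04],0],[[0,-0.9,0.04],0],[[0,-0.9,0.04],0],[[0,-0.9,0.04],0],[[0,-0.47,0.03],0],[[0,0,0],0],[[0,0,0],0]]}}

```text
time_s: 44.88
tcp_pos: [0.5007, -0.012, 0.1822]
eef_rot: [33.9, 90.0, 27.2]
contact_force: [-0.2, 0.7, -7.0]
gripper_width: 0.0267
```

Call:
{"api": "step_arm", "payload": {"steps": [[[0.5,0,0],0],[[0.8,0,0],0],[[0.5,0,0],0],[[0.3,0,0],0],[[0,0,0],0],[[0,0,0],0],[[0,0,0],0],[[0,0,0],0]]}}

```text
time_s: 45.55
tcp_pos: [0.5015, -0.0108, 0.1406]
eef_rot: [18.6, 89.9, 12.0]
contact_force: [-0.7, -0.2, -6.7]
gripper_width: 0.0271
```

Run:
```python
from plant import *
from h import *
s=get_state();print(s["time_s"],s["tcp_pos"],s["gripper_width"],s["contact_force"])
plan(s,(.4999,-.0114,.13),83.5)
for n in ("scene","side"): cv2.imwrite(f"pics/q_{n}.png",capture(n))
a=cv2.imread("pics/a_scene.png");b=cv2.imread("pics/q_scene.png");c=cv2.imread("pics/a_side.png");d=cv2.imread("pics/q_side.png")
f=lambda i:cv2.resize(i,(400,300),interpolation=cv2.INTER_CUBIC)
cv2.imwrite("pics/q.png",np.vstack([np.hstack([f(a[150:210,220:300]),f(b[150:210,220:300])]),np.hstack([f(c[175:235,285:365]),f(d[175:235,285:365])])]))
```

```text
45.55 [ 0.5014532  -0.01076353  0.14058512] 0.027051149227605712 [-0.74540898 -0.21372113 -6.7063287 ]
units shift tool xyz [ 0.53 -0.04 -0.07] rows>= 1.0
y heading 83.34 tilt x [ 1.2e-03  2.0e-04 -1.0e+00]
turn about tool x units -0.03
```

View pics/q.png

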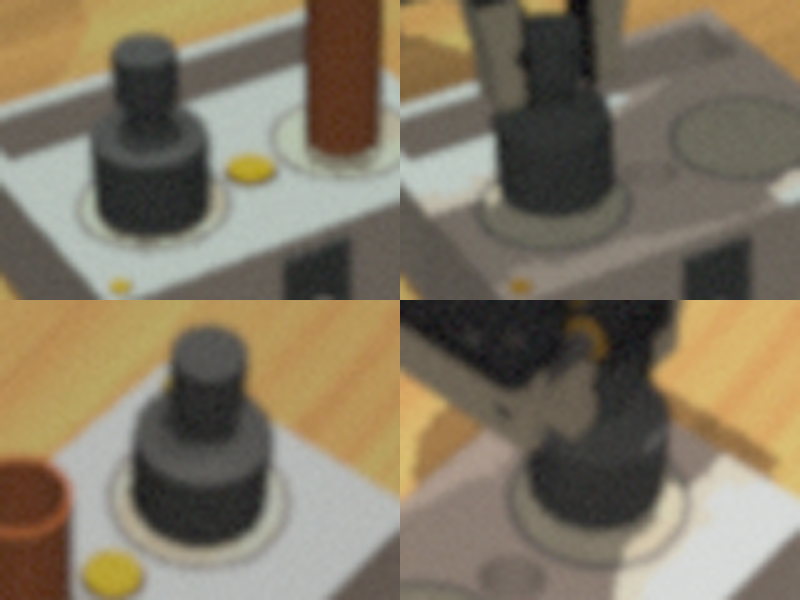

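Call:
{"api": "step_arm", "payload": {"steps": [[[0.25,-0.04,-0.07],0],[[0.1,0,0],0],[[0.05,0,0],0],[[0,0,0],0],[[0,0,0],0],[[0,0,0],0]]}}

```text
time_s: 46.15
tcp_pos: [0.4995, -0.0116, 0.132]
eef_rot: [-0.1, 90.0, -6.8]
contact_force: [-0.4, -1.1, -6.3]
gripper_width: 0.0271
```

Call:
{"api": "step_arm", "payload": {"steps": [[[0.06,0,0],0],[[0,0,0],0],[[0,0,0],0]]}}

```text
time_s: 46.4
tcp_pos: [0.4994, -0.0117, 0.1307]
eef_rot: [-163.4, 90.0, -170.1]
contact_force: [0.3, -0.3, -6.2]
gripper_width: 0.027
```

Run:
```python
from plant import *
from h import *
for n in ("scene","side"): cv2.imwrite(f"pics/r_{n}.png",capture(n))
a=cv2.imread("pics/a_scene.png");b=cv2.imread("pics/r_scene.png");c=cv2.imread("pics/a_side.png");d=cv2.imread("pics/r_side.png")
f=lambda i:cv2.resize(np.clip(i.astype(float)*1.3+10,0,255).astype(np.uint8),(400,300),interpolation=cv2.INTER_CUBIC)
cv2.imwrite("pics/r.png",np.vstack([np.hstack([f(a[170:203,230:274]),f(b[170:203,230:274])]),np.hstack([f(c[195:231,302:350]),f(d[195:231,302:350])])]))
for n in ("scene","side"):
    m=camera_model(n);q=proj(m,[[.4995,-.0114,.06],[.5095,-.0114,.06],[.4995,-.0014,.06],[.4995,-.0114,.07]]);print(n,q[0],np.round(q[1:]-q[0],2).tolist(),"per 10mm x,y,z")
```

```text
scene [250.12593436 189.87756381] [[2.6, 2.05], [3.68, -1.63], [-0.24, -3.71]] per 10mm x,y,z
side [324.42914604 214.41454666] [[-4.44, -2.32], [-2.88, 3.31], [0.26, -3.46]] per 10mm x,y,z
```

View pics/r.png

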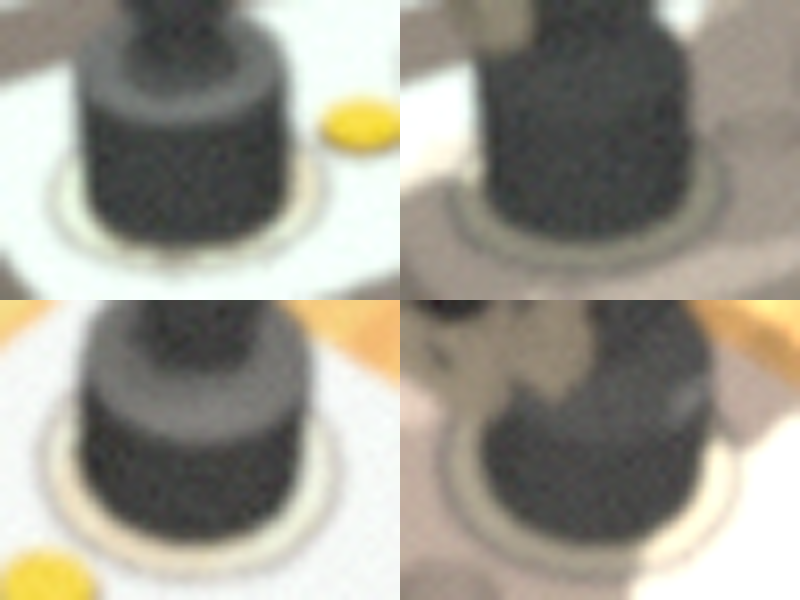

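The weight sits within about 1 mm of its first place in both views (centre 185 then 187 in the scene zoom, 194 then 197 in the side zoom). I'll lower it the last bit.

Call:
{"api": "step_arm", "payload": {"steps": [[[0.05,0,0],0],[[0,0,0],0],[[0,0,0],0]]}}

```text
time_s: 46.75
tcp_pos: [0.4996, -0.0116, 0.1299]
eef_rot: [12.7, 90.0, 6.0]
contact_force: [-0.1, -0.2, -4.8]
gripper_width: 0.0272
```

Call:
{"api": "step_arm", "payload": {"steps": [[[0.04,0,0],0],[[0,0,0],0],[[0,0,0],0]]}}

```text
time_s: 47.0
tcp_pos: [0.4998, -0.0117, 0.1298]
eef_rot: [-2.0, 89.9, -8.7]
contact_force: [-2.2, -1.7, 5.6]
gripper_width: 0.0271
```

Contact. Release and lift.

Call:
{"api": "step_arm", "payload": {"steps": [[[0,0,0],0],[[0,0,0],0],[[0,0,0],0],[[0,0,0],0],[[0,0,0],0],[[0,0,0],0],[[0,0,0],0],[[0,0,0],0]], "fingers": 0}}

```text
time_s: 47.67
tcp_pos: [0.4994, -0.0117, 0.1289]
eef_rot: [-151.5, 90.0, -158.2]
contact_force: [0.4, -0.1, -1.5]
gripper_width: 0.0746
```

Call:
{"api": "step_arm", "payload": {"steps": [[[-0.4,0,0],0],[[-0.8,0,0],0],[[-0.9,0,0],0],[[-0.9,0,0],0],[[-0.9,0,0],0],[[-0.6,0,0],0],[[-0.5,0,0],0],[[0,0,0],0],[[0,0,0],0],[[0,0,0],0]]}}

```text
time_s: 48.5
tcp_pos: [0.4989, -0.0117, 0.2282]
eef_rot: [-172.0, 89.9, -178.7]
contact_force: [0.2, -1.2, -0.9]
gripper_width: 0.088
```

Run:
```python
from plant import *
from h import *
s=get_state();print(s["time_s"],s["tcp_pos"],s["gripper_width"],s["contact_force"])
plan(s,(.4362,.3192,.22),83.5)
m=camera_model("wrist");w=capture("wrist");cv2.imwrite("pics/t_wrist.png",w);np.savez("t.npz",**m)
```

```text
48.5 [ 0.49892375 -0.01169997  0.22821816] 0.08796545178025056 [ 0.18027381 -1.16089809 -0.93531001]
units shift tool xyz [ 0.41 16.07 -5.04] rows>= 17.0
y heading 83.3 tilt x [-0.0011 -0.     -1.    ]
turn about tool x units -0.03
```

View pics/t_wrist.png

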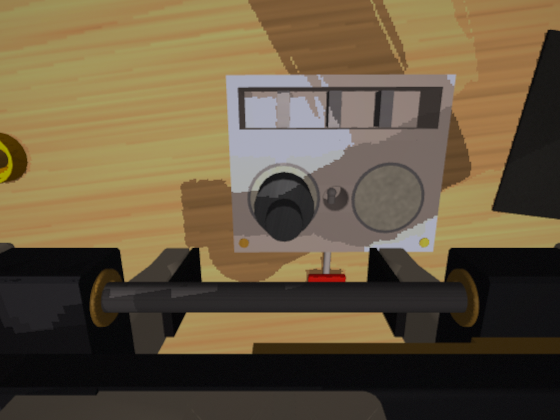

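The weight is back, and this picture is almost the same as the one taken before it was grasped (knob at (285,222)). Next is the tube.

Call:
{"api": "step_arm", "payload": {"steps": [[[0,0.945,-0.3],0],[[0,0.945,-0.3],0],[[0,0.945,-0.3],0],[[0,0.945,-0.3],0],[[0,0.945,-0.3],0],[[0,0.945,-0.3],0],[[0,0.945,-0.3],0],[[0,0.945,-0.3],0],[[0,0.945,-0.3],0],[[0,0.945,-0.3],0],[[0,0.945,-0.3],0],[[0,0.945,-0.3],0],[[0,0.945,-0.3],0],[[0,0.945,-0.3],0],[[0,0.945,-0.3],0],[[0,0.945,-0.28],0],[[0,0.94,-0.26],0],[[0,0,0],0],[[0,0,0],0],[[0,0,0],0]]}}

```text
time_s: 50.22
tcp_pos: [0.4364, 0.3186, 0.2281]
eef_rot: [-120.3, 89.9, -127.0]
contact_force: [-0.2, -0.5, -0.1]
gripper_width: 0.0879
```

Run:
```python
from plant import *
from h import *
s=get_state();print(s["time_s"],s["tcp_pos"],s["gripper_width"],s["contact_force"])
plan(s,(.4362,.3192,.0785),83.5)
m=camera_model("wrist");w=capture("wrist");cv2.imwrite("pics/u_wrist.png",w);np.savez("u.npz",**m)
```

```text
50.2167 [0.4363839  0.31863069 0.22806863] 0.0878881875682953 [-0.16022718 -0.5125941  -0.12186825]
units shift tool xyz [ 7.48  0.04 -0.01] rows>= 8.0
y heading 83.33 tilt x [-0.0011 -0.0014 -1.    ]
turn about tool x units -0.03
```

View pics/u_wrist.png

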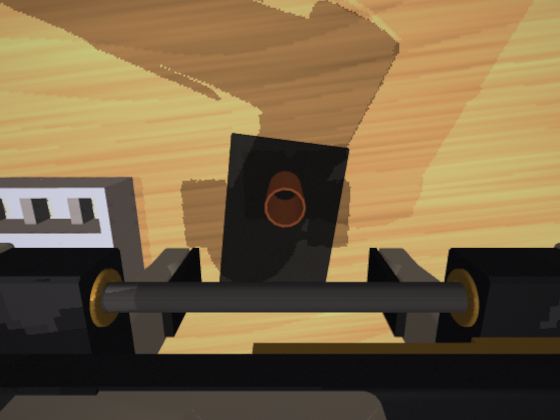

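The tube rim is at (285,206), centred between the fingers. I'll descend and grip it.

Call:
{"api": "step_arm", "payload": {"steps": [[[0.7,0.04,0],0],[[0.9,0,0],0],[[0.9,0,0],0],[[0.9,0,0],0],[[0.9,0,0],0],[[0.9,0,0],0],[[0.9,0,0],0],[[0.8,0,0],0],[[0.45,0,0],0],[[0,0,0],0],[[0,0,0],0],[[0,0,0],0]]}}

```text
time_s: 51.27
tcp_pos: [0.4373, 0.3202, 0.0829]
eef_rot: [52.2, 89.9, 45.5]
contact_force: [0.8, 0.6, -0.6]
gripper_width: 0.0874
```

Call:
{"api": "step_arm", "payload": {"steps": [[[0,0,0],0],[[0,0,0],0],[[0,0,0],0],[[0,0,0],0],[[0,0,0],0],[[0,0,0],0],[[0,0,0],0],[[0,0,0],0],[[0,0,0],0],[[0,0,0],0],[[0,0,0],0],[[0,0,0],0]], "fingers": 1, "grip_force": 15}}

```text
time_s: 52.27
tcp_pos: [0.4368, 0.3198, 0.0819]
eef_rot: [-114.4, 90.0, -121.0]
contact_force: [0.2, -1.1, 0.5]
gripper_width: 0.0367
```

Call:
{"api": "step_arm", "payload": {"steps": [[[-0.5,0,0],0],[[-0.9,0,0],0],[[-0.9,0,0],0],[[-0.9,0,0],0],[[-0.9,0,0],0],[[-0.9,0,0],0],[[-0.6,0,0],0],[[0,0,0],0],[[0,0,0],0],[[0,0,0],0]]}}

```text
time_s: 53.1
tcp_pos: [0.4363, 0.3195, 0.1932]
eef_rot: [-142.1, 89.9, -148.8]
contact_force: [-0.4, -0.2, -1.9]
gripper_width: 0.0359
```

Run:
```python
from plant import *
from h import *
s=get_state();print(s["time_s"],s["tcp_pos"],s["gripper_width"],s["contact_force"])
plan(s,(.5106,.0875,.135),83.5)
```

```text
53.1 [0.43628879 0.31947307 0.19323634] 0.03591868231785056 [-0.39905004 -0.24359601 -1.92019399]
units shift tool xyz [  2.92 -11.08   5.05] rows>= 12.0
y heading 83.3 tilt x [-1.e-03 -6.e-04 -1.e+00]
turn about tool x units -0.03
```

Call:
{"api": "step_arm", "payload": {"steps": [[[0,-0.6,0.3],0],[[0,-0.9,0.4],0],[[0,-0.9,0.4],0],[[0,-0.9,0.4],0],[[0,-0.9,0.4],0],[[0,-0.9,0.4],0],[[0,-0.9,0.4],0],[[0,-0.9,0.4],0],[[0,-0.9,0.4],0],[[0,-0.9,0.4],0],[[0,-0.9,0.4],0],[[0,-0.9,0.4],0],[[0,-0.58,0.35],0],[[0,0,0],0],[[0.6,0,0],0],[[0.8,0,0],0],[[0.7,0,0],0],[[0.3,0,0],0],[[0,0,0],0],[[0,0,0],0]]}}

```text
time_s: 54.77
tcp_pos: [0.5111, 0.088, 0.1458]
eef_rot: [-133.5, 89.9, -140.1]
contact_force: [0.7, -0.2, -1.3]
gripper_width: 0.0364
```

Call:
{"api": "step_arm", "payload": {"steps": [[[0,0,0],0],[[0,0,0],0]]}}

```text
time_s: 54.93
tcp_pos: [0.5118, 0.0883, 0.1468]
eef_rot: [29.4, 89.9, 22.7]
contact_force: [0.0, 0.1, -1.9]
gripper_width: 0.0363
```

Run:
```python
from plant import *
from h import *
s=get_state();print(s["time_s"],s["tcp_pos"],s["gripper_width"],s["contact_force"])
plan(s,(.5107,.0875,.139),83.5)
```

```text
54.9333 [0.51176904 0.08834187 0.14675032] 0.03633017820439132 [ 0.0379224   0.09366575 -1.93295652]
units shift tool xyz [ 0.39 -0.05 -0.05] rows>= 1.0
y heading 83.33 tilt x [ 1.2e-03  5.0e-04 -1.0e+00]
turn about tool x units -0.03
```

Call:
{"api": "step_arm", "payload": {"steps": [[[0.15,-0.02,-0.02],0],[[0.1,0,0],0],[[0.05,0,0],0],[[0,0,0],0],[[0,0,0],0],[[0,0,0],0],[[0,0,0],0]]}}

```text
time_s: 55.52
tcp_pos: [0.5109, 0.0877, 0.14]
eef_rot: [29.0, 90.0, 22.3]
contact_force: [-0.5, 0.4, -1.8]
gripper_width: 0.0365
```

Run:
```python
from plant import *
from h import *
s=get_state();print(s["time_s"],s["tcp_pos"],s["gripper_width"],s["contact_force"])
plan(s,(.5107,.0875,.139),83.5)
for n in ("scene","side"): cv2.imwrite(f"pics/v_{n}.png",capture(n))
a=cv2.imread("pics/a_scene.png");b=cv2.imread("pics/v_scene.png");c=cv2.imread("pics/a_side.png");d=cv2.imread("pics/v_side.png")
f=lambda i:cv2.resize(np.clip(i.astype(float)*1.3+10,0,255).astype(np.uint8),(400,300),interpolation=cv2.INTER_CUBIC)
cv2.imwrite("pics/v.png",np.vstack([np.hstack([f(a[156:189,267:311]),f(b[156:189,267:311])]),np.hstack([f(c[225:261,265:313]),f(d[225:261,265:313])])]))
for n in ("scene","side"):
    m=camera_model(n);q=proj(m,[[.5105,.0875,.06],[.5205,.0875,.06],[.5105,.0975,.06],[.5105,.0875,.07]]);print(n,q[0],np.round(q[1:]-q[0],2).tolist())
```

```text
55.5167 [0.5109473  0.08771036 0.14003577] 0.036471852936568384 [-0.49471925  0.39620606 -1.82180611]
units shift tool xyz [ 0.05 -0.01 -0.01] rows>= 1.0
y heading 83.32 tilt x [ 1.e-04  1.e-04 -1.e+00]
turn about tool x units -0.03
scene [287.7614944  176.54632031] [[2.74, 1.86], [3.31, -1.48], [0.03, -3.63]]
side [289.15039397 246.29214263] [[-4.54, -2.63], [-3.31, 3.75], [-0.06, -3.38]]
```

View pics/v.png

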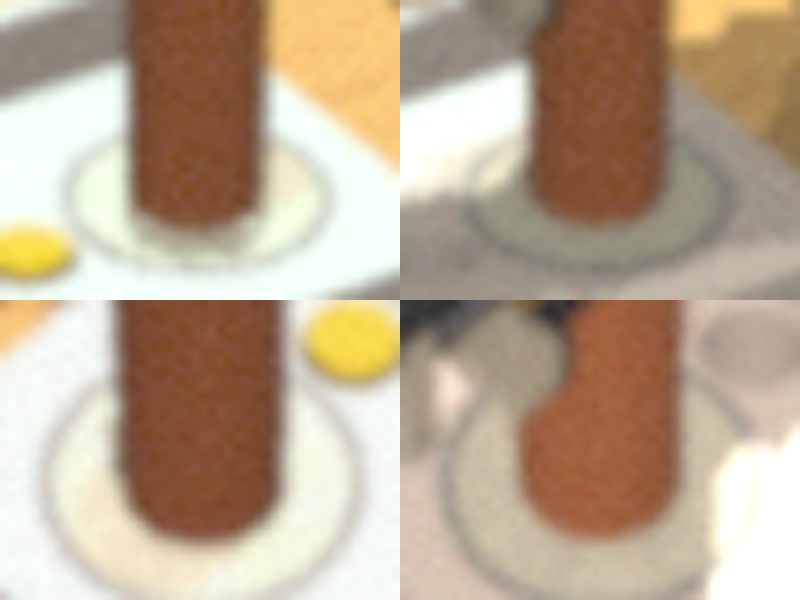

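The tube is over its first place to within about 1 mm (centre 197 then 200 in the scene zoom, 201 then 202 in the side zoom) and hangs 1–2 mm up. I'll lower it.

Call:
{"api": "step_arm", "payload": {"steps": [[[0.05,0,0],0],[[0,0,0],0],[[0,0,0],0]]}}

```text
time_s: 55.87
tcp_pos: [0.5108, 0.0876, 0.1389]
eef_rot: [-142.3, 90.0, -149.0]
contact_force: [0.1, -0.7, -2.0]
gripper_width: 0.0363
```

Call:
{"api": "step_arm", "payload": {"steps": [[[0.04,0,0],0],[[0,0,0],0],[[0,0,0],0]]}}

```text
time_s: 56.12
tcp_pos: [0.5109, 0.0877, 0.1381]
eef_rot: [-144.6, 90.0, -151.3]
contact_force: [0.6, -0.9, -2.0]
gripper_width: 0.0365
```

Call:
{"api": "step_arm", "payload": {"steps": [[[0.04,0,0],0],[[0,0,0],0],[[0,0,0],0]]}}

```text
time_s: 56.37
tcp_pos: [0.5111, 0.0877, 0.1378]
eef_rot: [10.5, 90.0, 3.8]
contact_force: [-0.4, -0.4, 3.8]
gripper_width: 0.0364
```

Call:
{"api": "step_arm", "payload": {"steps": [[[0.03,0,0],0],[[0,0,0],0],[[0,0,0],0]]}}

```text
time_s: 56.62
tcp_pos: [0.5114, 0.0877, 0.1377]
eef_rot: [9.3, 89.9, 2.6]
contact_force: [-2.3, -1.5, 8.9]
gripper_width: 0.0361
```

Call:
{"api": "step_arm", "payload": {"steps": [[[-0.04,0,0],0],[[0,0,0],0],[[0,0,0],0]]}}

```text
time_s: 56.87
tcp_pos: [0.5111, 0.0877, 0.1378]
eef_rot: [15.2, 90.0, 8.5]
contact_force: [0.0, -0.4, 4.2]
gripper_width: 0.0366
```

Call:
{"api": "step_arm", "payload": {"steps": [[[0,0,0],0],[[0,0,0],0],[[0,0,0],0],[[0,0,0],0],[[0,0,0],0],[[0,0,0],0],[[0,0,0],0],[[0,0,0],0],[[0,0,0],0]], "fingers": 0}}

```text
time_s: 57.62
tcp_pos: [0.5109, 0.0877, 0.1376]
eef_rot: [76.9, 90.0, 70.2]
contact_force: [0.0, -0.3, 0.7]
gripper_width: 0.0861
```

Call:
{"api": "step_arm", "payload": {"steps": [[[-0.4,0,0],0],[[-0.8,0,0],0],[[-0.9,0,0],0],[[-0.9,0,0],0],[[-0.9,0,0],0],[[-0.7,0,0],0],[[0,0,0],0],[[0,0,0],0],[[0,0,0],0]]}}

```text
time_s: 58.37
tcp_pos: [0.5105, 0.0876, 0.2294]
eef_rot: [152.6, 90.0, 145.9]
contact_force: [0.2, -0.6, 0.1]
gripper_width: 0.0877
```

Run:
```python
from plant import *
from h import *
s=get_state();print(s["time_s"],s["tcp_pos"],s["gripper_width"],s["contact_force"])
plan(s,(.459,.022,.36),83.5)
```

```text
58.3667 [0.51053558 0.08759935 0.22944515] 0.08768614202843807 [ 0.16061869 -0.6285335   0.11390465]
units shift tool xyz [-6.53 -3.56 -2.18] rows>= 7.0
y heading 83.3 tilt x [-3.e-04  2.e-04 -1.e+00]
turn about tool x units -0.03
```

Now back to the first viewing pose to compare the pictures.

Call:
{"api": "step_arm", "payload": {"steps": [[[-0.8,0,0],0],[[-0.9,0,0],0],[[-0.9,0,0],0],[[-0.9,0,0],0],[[-0.9,-0.8,-0.5],0],[[-0.9,-0.9,-0.6],0],[[-0.8,-0.9,-0.6],0],[[-0.43,-0.96,-0.48],0],[[0,0,0],0],[[0,0,0],0],[[0,0,0],0],[[0,0,0],0]]}}

```text
time_s: 59.37
tcp_pos: [0.4593, 0.0223, 0.3591]
eef_rot: [-153.4, 89.9, -160.0]
contact_force: [-0.4, -0.3, -0.6]
gripper_width: 0.0876
```

Run:
```python
from plant import *
from h import *
s=get_state();print(s["time_s"],s["tcp_pos"])
m=camera_model("wrist");w=capture("wrist");cv2.imwrite("pics/w_wrist.png",w);np.savez("w.npz",**m)
for n in ("scene","side"): cv2.imwrite(f"pics/w_{n}.png",capture(n))
cv2.imwrite("pics/w_z1.png",cv2.resize(w[110:260,205:395],None,fx=4,fy=4,interpolation=cv2.INTER_CUBIC))
```

```text
59.3667 [0.45927466 0.02234357 0.35911428]
```

View pics/w_z1.png

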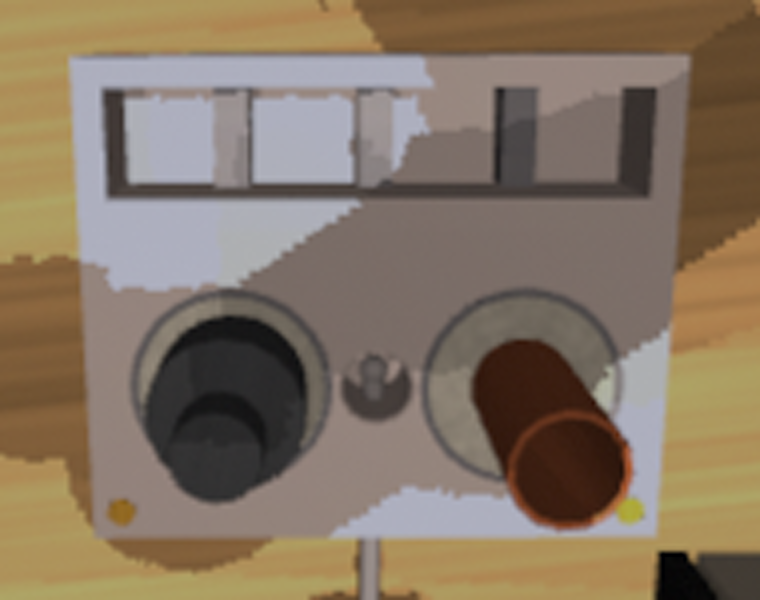

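View pics/w_scene.png

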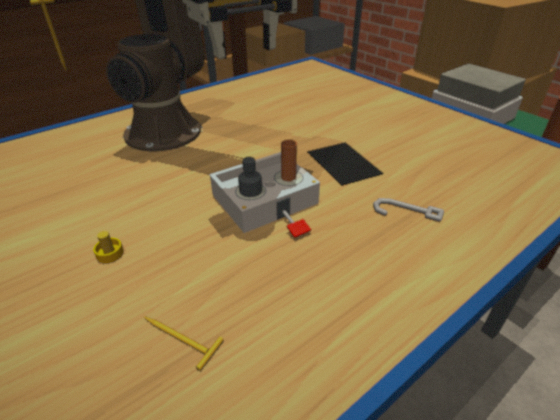

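View pics/w_side.png

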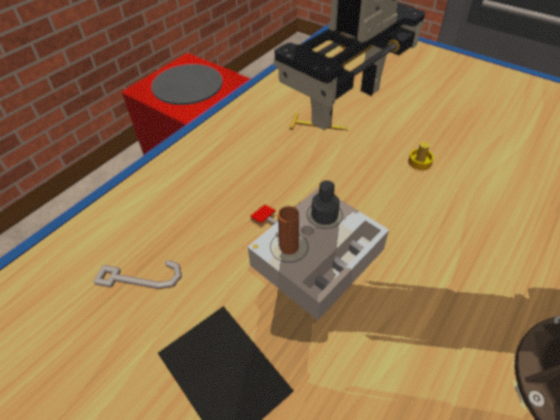

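The final views match the first ones. The weight's knob is at (217,455) and the tube's rim at (571,469) in the wrist zoom; they were at (215,455) and (568,468), with the box's own marks shifted by about 2 px. The pin stands in the cup at (107,245) in the scene picture, the pad is down, and the spike and hook look unchanged.

Run:
```python
from plant import *
print(get_state()["time_s"],close_job())
```

```text
the job is handed in; nothing more can be done
59.5167 None
```

The job is done as asked and was handed in at 59.5 s of the 141 s allowed; no verdict was reported. I stood the tube, then the weight, on the mat and pressed the lever to its stop (about 26 N there). I then stood the ejected pin in the cup and put the weight and tube back on the core box.

- **Weight and tube:** the last wrist view matches the one from the start. Both are within about 1 mm of where they first stood.
- **Pin and lever:** the pin stands in the cup in both fixed views. Its lean matched a projected vertical in the picture taken just after release. The pad is still down.
- **Bystanders:** the spike and the hook look unchanged in both views, judged by eye only.
- **Disagreements:** the two first estimates of the cup's position differed by about 4 mm, so I took a closer wrist view before lowering the pin. No check failed.

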